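# Set a turbo flange square on the magnetic chuck and lock it

### The arm

A 6-joint arm with a two-finger parallel gripper is mounted at the origin on the work surface. World frame = base frame: x ahead of the robot, y to its left, z up, the work surface at z = 0. Lengths are in mm, angles in rad, forces in N, time in s.
With the tool pointing down it reaches from about 350 to 875 mm from the base axis. Payload 4.2 kg.
Tool frame: the origin (TCP) lies at the very end of the fingers, on their centre line; the grasp point (between the pads) lies 19 mm behind it; z points along the fingers, x is the direction in which the jaws open and shut, and the axes are right-handed (so a half turn about z gives the same grasp; the last joint's range is limited). The gripper opens to 85 mm and grips with 20 to 120 N. Pads are 22 mm wide; open, the fingers measure 114 mm over their backs; the gripper's body (76 mm by 85 mm) begins 54 mm behind the grasp point. The pads swing forward as they close: fully open they stand 13 mm farther back than shut.
Start: joints at [0.259, 0.385, 0.008, 0, -1.194, -0.259], TCP at [624.979, 0.025, 204.912] pointing down, gripper open.
Joint ranges: [-3.14, 3.14], [-1.21, 2.06], [-1.07, 1.41], [-3.16, 2.05], [-2.99, -0.16], [-3.1, 3.1]. Speed limits (rad/s): [2.79, 2.79, 3.14, 3.14, 3.14, 3.14].

### API

Orientations are given as a unit quaternion [w, x, y, z].
In Python, from plant import sensors, cams, sign_off gives the robot as it stands.
- The arm moves only by the tool jog_arm, never from a script. Its argument "moves" is a list of rows, each an object with "xyz": the shift along the tool's x, y, z scaled (see below), a list of three; "rot": the turn, a rotation vector about the tool's x, y, z scaled (see below), a list of three; "claw": the closure, from 0 (fully open) to 1 (shut). A call has 1 to 8 rows; each row shifts and turns the commanded pose from where the row before left it, along the tool's axes as they then stand; what a row does not reach is not made up. The controller multiplies each number of a shift by 2 cm and each number of a turn by 2 rad. A row lasts 1/12 s, in which the tool goes at most 41.7 mm and 7.16 degrees, less where a joint would pass 70% of its speed; a pose out of reach is approached as far as the arm can. A call with a number of a shift or a turn outside -1 to 1 is refused whole. A call with a gripper value outside its range is refused whole. The fingers move at their own pace and stop on an object; "force" is the grip in N (left out, the last holds). Time passes only in rows, so rows that do not move let the fingers close. It gives the time, the measured TCP pose, the force and the opening at its end, in the units of the state.
- sensors.get_state(): the state, without advancing time (a new reading comes with each control period).
- cams.grab_frame(name): name is "scene" or "side" or "wrist"; returns (picture, depth): 384x512x3 uint8, red, green, blue; 384x512 float32, mm along the optical axis (not along the pixel's ray), 0 where there is no reading.
- cams.camera_info(name): a dict with "camera_matrix" (3x3 intrinsics, pixels), "k1" (the pictures are not rectified: a ray, as slopes to the right and down, at radius r is drawn at 1 + k1 r^2 times it, then the intrinsics apply), "pose" (4x4, takes a point from camera to world coordinates). Camera axes: x right, y down, z forward; pixel columns grow to the right and rows downward; lengths in mm; the calibration is good to about 2 mm. A picture is of the moment at which its call begins: read the wrist's pose just before it. camera_info takes no time and is no camera call; for the wrist camera it gives the pose at the moment of the call.
- sign_off(): hands the job in, once; it reports no verdict.
The state is a dict: "clock": time; "qpos": joint angles; "joint_vel": joint speeds; "effort": joint torques, N m; "position": TCP position; "tool_rot": TCP orientation; "force": force on the tool from outside, world axes, zero at the start; "ft_torque": the same for the moment, N m; "finger_gap": finger opening in mm.
Only numpy, scipy, OpenCV 4.12 (cv2) and the standard library are available. Lean on these libraries where they do the work, as an engineer would, in place of code of your own. Each camera call takes 0.05 s, during which the arm holds its last target.

### The job

Load the rectangular four-bolt steel flange for facing: lay it flat and gently on the magnetic chuck with its long side along the back rail, push it square and flush against both the back rail and the end stop, and only then swing the chuck's red-gripped lever fully over from off to on. Let go of everything, and leave the turbo core, the oilstone, the carton and the oval flange where they are.

Things in the scene. Friction and masses are not known exactly. Their poses are not given: they have to be found in the camera images.
- flange: The work: rectangular bare steel flange, 64 (x) x 120 (y) x 13 mm, about 0.6 kg, with a 30 x 58 mm port through its middle (58 along y) and four 10 mm corner holes. Origin at the centre of its underside, z up. The same either way round. Starts flat on the bench, left or right of the chuck; can be gripped from above across its 64 mm width.
- chuck: Magnetic chuck bolted to the bench: block 125 (x) x 250 (y) x 50 mm, flat steel top striped with brass. Origin at the centre of its underside, x to the back rail (away from the robot), y to the end stop (left). Dark fences 8 mm thick, 8 mm above the top: back rail, inner face x=+62.5 mm, y -110 to 125; end stop, inner face y=+125, x -32 to 62. No magnetic pull is simulated.
- fence_corner (a point): The inner corner of back rail and end stop at the height of the chuck's top; axes as the chuck's. The flange flush in the corner has its centre 32 mm before it along -x and 60 mm along -y.
- lever (a joint): On/off lever in front of the chuck's front (robot-side) face, in an upright plane parallel to it; turns about the chuck's x. 0 = off: leans to chuck +y, 30 deg above level; 1.05 = straight up; 2.09 rad = fully on, at its stop: leans to chuck -y, 30 deg above level. Starts at 0 to 0.25; steady friction 0.36 N m (4 N at the grip); stays where left.
- lever_grip (a point): Middle of the lever's red round-ended grip (18 mm thick, from 55 to 120 mm out from the pivot), 90 mm from the pivot; it swings with the lever and can be pushed over from behind.
- lever_pivot (a point): The lever's pivot, in the lever's plane: chuck x = -102.5, y = 0, z = 27 mm (40 mm in front of the chuck's front face, so 31 mm free between grip and face); axes as the chuck's.
- turbo_core: Bystander: turbocharger core, dark round housing 106 mm across and 92 mm tall with a bright bladed compressor wheel on top, standing on the bench on the side of the chuck where the flange is not. Origin at the centre of its underside.
- oilstone: Bystander: brick-red oilstone on a wooden base, 50 x 150 x 28 mm, beyond the chuck. Origin at the centre of its underside.
- carton: Bystander: small cardboard carton with a blue band, 90 x 90 x 60 mm, beyond the chuck. Origin at the centre of its underside.
- oval_flange: Bystander: oval two-bolt flange, 56 x 104 x 10 mm, beyond the chuck; not the one to load. Origin at the centre of its underside.
There are look-alikes about, which are no part of the job. Leave any green, purple or turquoise look-alike of the flange alone.

How it is judged:
By the outcome, as a careful person would: the job done as asked, in the order asked, and still so for the second after the job is handed in, with the robot touching nothing.
It also fails if it takes over 69 s, if anything falls off the work surface, if the arm or the gripper's body presses on something with over 40 N, if the wrist force passes 120 N, or if a joint passes its speed limit or range.

## Working session

There is one attempt and no reset: what is moved stays moved. The work goes in short steps, Python scripts to look and compute and a tool call to move; the robot and the scene stay as the last step left them, time stands still between calls to the robot, and variables do not carry over. Pictures are saved under pics/ and viewed, and the job is handed in when it is done.

Besides the shell and the picture viewer there is one more tool, called after ">>>" as name(argument=value, ...), one argument or row to a line, values as JSON. jog_arm: Moves the arm, as the interface text tells. Shifts and turns lie within -1 to 1; 1 stands for 2 cm of shift or 2 rad of turn. Its arguments: {"type":"object","properties":{"moves":{"type":"array"},"force":{"type":"number"}},"required":["moves"]}

```bash
ls; mkdir -p pics
python3 - <<'E'
from plant import sensors,cams
import cv2,numpy as np
print(sensors.get_state())
for n in ["scene","side","wrist"]:
    i=cams.camera_info(n); p,d=cams.grab_frame(n)
    np.savez(f"pics/{n}0.npz",p=p,d=d,K=i["camera_matrix"],k1=i["k1"],T=i["pose"])
    print(n,i)
    cv2.imwrite(f"pics/{n}0.png",p[:,:,::-1])
E
```

```text
pics
{'clock': 0.0, 'qpos': array([ 2.58581515e-01,  3.85563558e-01,  6.61902630e-03, -5.35504722e-04,
       -1.19399233e+00, -2.58634990e-01]), 'joint_vel': array([ 0.00102207, -0.00072639,  0.00310445, -0.00052766,  0.00132916,
        0.00038946]), 'effort': array([-9.55001960e-04, -3.92286408e+01,  1.88399577e+01,  4.18616563e+00,
       -4.72148502e-03,  8.27910434e-07]), 'position': array([6.24352304e+02, 1.46984674e-02, 2.03809342e+02]), 'tool_rot': array([-1.09832247e-03,  1.25523707e-04,  9.99999388e-01, -3.31184538e-05]), 'force': array([-0.49789917, -0.27370476, -0.61844963]), 'ft_torque': array([-0.01361392,  0.0410053 ,  0.00875219]), 'finger_gap': 85.21363212828629}
scene {'camera_matrix': array([[498.08570549,   0.        , 257.69177643],
       [  0.        , 498.08570549, 201.04441459],
       [  0.        ,   0.        ,   1.        ]]), 'k1': -0.1468926835590212, 'pose': array([[ 5.26105114e-01,  7.14183205e-01, -4.61687945e-01,
         1.32112989e+03],
       [ 8.50416084e-01, -4.43371487e-01,  2.83221130e-01,
        -5.39750829e+02],
       [-2.42749699e-03, -
[... 559 characters left out ...]
4997346e-01, -5.34334288e-01,
         9.13147201e+02],
       [ 0.00000000e+00,  0.00000000e+00,  0.00000000e+00,
         1.00000000e+00]])}
wrist {'camera_matrix': array([[285.68344355,   0.        , 252.32859455],
       [  0.        , 285.68344355, 189.22220611],
       [  0.        ,   0.        ,   1.        ]]), 'k1': -0.028588893308682077, 'pose': array([[-9.99995502e-01,  2.10478365e-03, -2.13664415e-03,
         6.24112464e+02],
       [ 1.44249268e-03,  9.62112639e-01,  2.72648472e-01,
        -6.90296490e+01],
       [ 2.62955839e-03,  2.72644163e-01, -9.62111348e-01,
         3.72542363e+02],
       [ 0.00000000e+00,  0.00000000e+00,  0.00000000e+00,
         1.00000000e+00]])}
```

View pics/scene0.png

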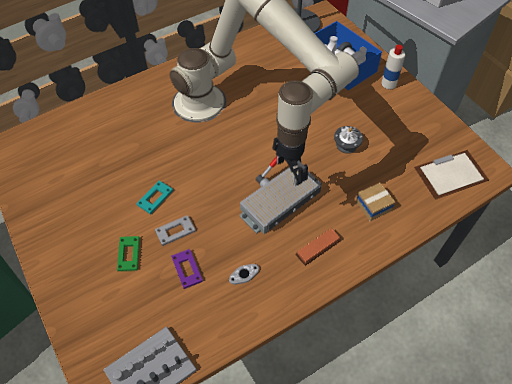

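View pics/side0.png

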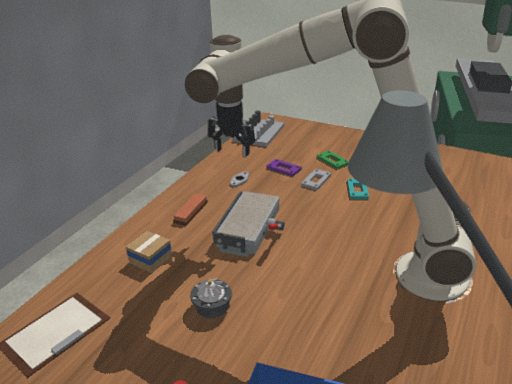

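View pics/wrist0.png

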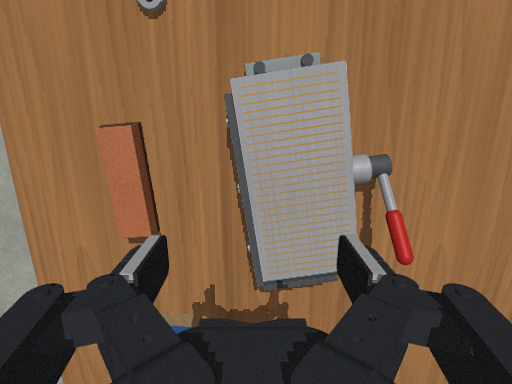

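```bash
cat > h.py <<'E'
import numpy as np,cv2
def load(f):
    z=np.load(f); return dict(p=z["p"],d=z["d"],K=z["K"],k1=float(z["k1"]),T=z["T"])
def slopes(c,uv):
    uv=np.asarray(uv,float).reshape(-1,1,2)
    return cv2.undistortPoints(uv,c["K"],np.array([c["k1"],0,0,0.]))[:,0]
def cast(c,uv,z):
    s=slopes(c,uv); R=c["T"][:3,:3];o=c["T"][:3,3]
    d=np.c_[s,np.ones(len(s))]@R.T
    return o+d*((z-o[2])/d[:,2])[:,None]
def proj(c,P):
    R=c["T"][:3,:3];o=c["T"][:3,3]
    q=(np.atleast_2d(P)-o)@R; s=q[:,:2]/q[:,2:]; s=s*(1+c["k1"]*(s**2).sum(1,keepdims=True))
    return s*[c["K"][0,0],c["K"][1,1]]+c["K"][:2,2]
def snap(n,tag):
    from plant import cams
    i=cams.camera_info(n); p,d=cams.grab_frame(n)
    np.savez(f"pics/{n}{tag}.npz",p=p,d=d,K=i["camera_matrix"],k1=i["k1"],T=i["pose"])
    cv2.imwrite(f"pics/{n}{tag}.png",p[:,:,::-1]); return load(f"pics/{n}{tag}.npz")
E
python3 - <<'E'
from h import *
for n,(u,v),w in [("scene",(176,230),40),("side",(316,179),35)]:
    c=load(f"pics/{n}0.npz"); p=c["p"]
    hsv=cv2.cvtColor(p,cv2.COLOR_RGB2HSV)
    m=((hsv[...,1]<50)&(hsv[...,2]>90)).astype(np.uint8)
    k=np.zeros_like(m);k[v-w:v+w,u-w:u+w]=1;m*=k
    cs,_=cv2.findContours(m,cv2.RETR_EXTERNAL,cv2.CHAIN_APPROX_NONE)
    ct=max(cs,key=cv2.contourArea); 
    P=cast(c,ct[:,0,:],13)[:,:2]
    r=cv2.minAreaRect(P.astype(np.float32)); print(n,cv2.contourArea(ct),r)
    cv2.imwrite(f"pics/crop_{n}.png",cv2.resize(p[v-50:v+50,u-60:u+60,::-1],None,fx=5,fy=5,interpolation=cv2.INTER_CUBIC))
c=load("pics/wrist0.npz")
uv=[(232,79),(345,62),(356,273),(263,283)]
P=cast(c,uv,50);print(P)
cv2.imwrite("pics/wcrop.png",cv2.resize(c["p"][40:300,210:420,::-1],None,fx=2.3,fy=2.3,interpolation=cv2.INTER_CUBIC))
E
```

```text
scene 576.5 ((483.21417236328125, -349.688720703125), (121.68852233886719, 65.82696533203125), 85.94869995117188)
side 291.0 ((481.9319152832031, -345.2097473144531), (133.34324645996094, 68.08565521240234), 86.34321594238281)
[[ 644.807428    -99.32552348   50.        ]
 [ 525.79256104 -116.39587051   50.        ]
 [ 489.81120995  135.00464984   50.        ]
 [ 609.72212041  148.96776371   50.        ]]
```

View pics/crop_scene.png

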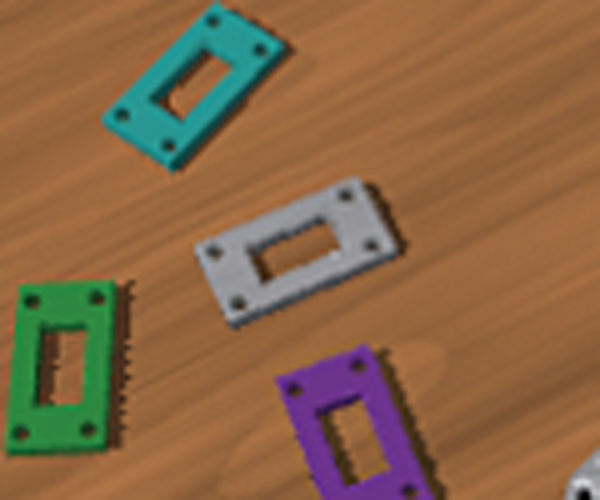

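View pics/wcrop.png

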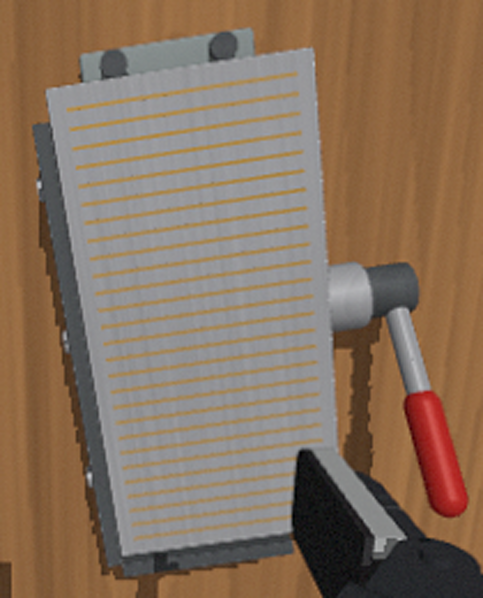

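The scene picture has these candidates: grey (176,230), teal (155,197), green (129,254), purple (187,268) and the oval at (245,272). The enlarged crop shows that only the grey one is bare steel, rectangular, with four bolt holes and a port, and it measures about 122x66 mm, so that is the flange. In the wrist view, the chuck's corners are at about (232,79), (345,62), (356,273) and (263,283), which gives a yaw of about 8°. The red grip is at (398,236). Next I move above the flange for a closer look.

>>> jog_arm(
  moves=[
    {"xyz":[0.39,-0.97,0],"rot":[0,0,0],"claw":0},
    {"xyz":[0.39,-0.97,0],"rot":[0,0,0],"claw":0},
    {"xyz":[0.39,-0.97,0],"rot":[0,0,0],"claw":0},
    {"xyz":[0.39,-0.97,0],"rot":[0,0,0],"claw":0},
    {"xyz":[0.39,-0.97,0],"rot":[0,0,0],"claw":0},
    {"xyz":[0.39,-0.97,0],"rot":[0,0,0],"claw":0},
    {"xyz":[0.39,-0.97,0],"rot":[0,0,0],"claw":0},
    {"xyz":[0.39,-0.97,0],"rot":[0,0,0],"claw":0},
  ],
  force=50,
)

```text
clock: 0.82
position: [561.8, -156.0, 204.6]
tool_rot: [-0.0, -0.0, 1.0, 0.0]
force: [0.4, -0.8, -0.5]
finger_gap: 85.4
```

>>> jog_arm(
  moves=[
    {"xyz":[0.39,-0.97,0],"rot":[0,0,0],"claw":0},
    {"xyz":[0.39,-0.97,0],"rot":[0,0,0],"claw":0},
    {"xyz":[0.39,-0.97,0],"rot":[0,0,0],"claw":0},
    {"xyz":[0.39,-0.97,0],"rot":[0,0,0],"claw":0},
    {"xyz":[0.39,-0.97,0],"rot":[0,0,0],"claw":0},
    {"xyz":[0.39,-0.97,0],"rot":[0,0,0],"claw":0},
    {"xyz":[0.39,-0.97,0],"rot":[0,0,0],"claw":0},
    {"xyz":[0.39,-0.97,0],"rot":[0,0,0],"claw":0},
  ],
)

```text
clock: 1.48
position: [499.5, -311.2, 204.6]
tool_rot: [-0.0, 0.0, 1.0, 0.0]
force: [-0.1, 0.5, 0.2]
finger_gap: 85.4
```

>>> jog_arm(
  moves=[
    {"xyz":[0.39,-0.97,0],"rot":[0,0,0],"claw":0},
    {"xyz":[0.39,-0.97,0],"rot":[0,0,0],"claw":0},
    {"xyz":[0,0,0],"rot":[0,0,0],"claw":0},
    {"xyz":[0,0,0],"rot":[0,0,0],"claw":0},
  ],
)

```text
clock: 1.82
position: [483.9, -349.7, 204.4]
tool_rot: [-0.0, 0.001, 1.0, 0.0]
force: [0.3, 0.2, 0.0]
finger_gap: 85.4
```

Run:
```python
from h import *
c=snap("wrist","1");p=c["p"]
hsv=cv2.cvtColor(p,cv2.COLOR_RGB2HSV)
m=((hsv[...,1]<40)&(hsv[...,2]>100)).astype(np.uint8)
cs,_=cv2.findContours(m,cv2.RETR_EXTERNAL,cv2.CHAIN_APPROX_NONE)
for ct in cs:
    if cv2.contourArea(ct)<800: continue
    r=cv2.minAreaRect(cast(c,ct[:,0,:],13)[:,:2].astype(np.float32)); print(cv2.contourArea(ct),ct[:,0].mean(0),r)
```

```text
1790.5 [ 73.47133758 243.92356688] ((734.8191528320312, -236.15245056152344), (103.74610900878906, 54.306434631347656), 72.36460876464844)
4442.0 [253.06115108 164.38848921] ((482.2621154785156, -346.02886962890625), (120.2200698852539, 63.62828826904297), 85.68202209472656)
```

View pics/wrist1.png

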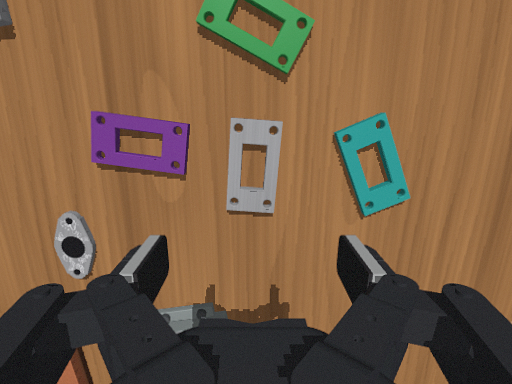

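The wrist view shows the bare steel flange at (255,166), 120x64 mm, centred at (482,-346) with a yaw of -4.3°. The purple (140,143) and teal (372,165) look-alikes are about 50 mm clear of it.

>>> jog_arm(
  moves=[
    {"xyz":[0.08,0.18,0],"rot":[0,0,0],"claw":0},
    {"xyz":[0,0,1],"rot":[0,0,0.0375],"claw":0},
    {"xyz":[0,0,1],"rot":[0,0,0],"claw":0},
    {"xyz":[0,0,1],"rot":[0,0,0],"claw":0},
    {"xyz":[0,0,1],"rot":[0,0,0],"claw":0},
    {"xyz":[0,0,1],"rot":[0,0,0],"claw":0},
    {"xyz":[0,0,1],"rot":[0,0,0],"claw":0},
    {"xyz":[0,0,1],"rot":[0,0,0],"claw":0},
  ],
)

```text
clock: 2.53
position: [483.4, -344.3, 64.2]
tool_rot: [0.0, 0.037, 0.999, 0.0]
force: [0.6, -0.2, -0.6]
finger_gap: 85.5
```

>>> jog_arm(
  moves=[
    {"xyz":[0,0,1],"rot":[0,0,0],"claw":0},
    {"xyz":[0,0,0.7],"rot":[0,0,0],"claw":0},
    {"xyz":[0,0,0.5],"rot":[0,0,0],"claw":0},
    {"xyz":[0,0,0.3],"rot":[0,0,0],"claw":0},
    {"xyz":[0,0,0.2],"rot":[0,0,0],"claw":0},
    {"xyz":[0,0,0.1],"rot":[0,0,0],"claw":0},
    {"xyz":[0,0,0],"rot":[0,0,0],"claw":0},
    {"xyz":[0,0,0],"rot":[0,0,0],"claw":0},
  ],
)

```text
clock: 3.2
position: [483.6, -345.8, 9.7]
tool_rot: [0.001, 0.037, 0.999, -0.0]
force: [0.7, -0.4, 0.0]
finger_gap: 85.2
```

Run:
```python
from h import *
c=snap("wrist","2")
```

```text
(no output)
```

View pics/wrist2.png

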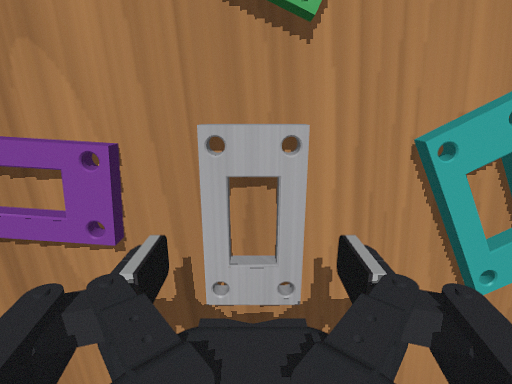

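The flange sits square and centred between the pads (edges at columns 203 and 306, pads at 168 and 338). I lower a bit more and grip.

>>> jog_arm(
  moves=[
    {"xyz":[0,0,0.3],"rot":[0,0,0],"claw":0.1},
    {"xyz":[0,0,0.2],"rot":[0,0,0],"claw":0.2},
    {"xyz":[0,0,0],"rot":[0,0,0],"claw":0.3},
    {"xyz":[0,0,0],"rot":[0,0,0],"claw":0.4},
    {"xyz":[0,0,0],"rot":[0,0,0],"claw":0.5},
    {"xyz":[0,0,0],"rot":[0,0,0],"claw":0.8},
    {"xyz":[0,0,0],"rot":[0,0,0],"claw":0.8},
    {"xyz":[0,0,0],"rot":[0,0,0],"claw":0.8},
  ],
  force=60,
)

```text
clock: 3.92
position: [483.1, -345.6, -1.0]
tool_rot: [0.0, 0.037, 0.999, -0.0]
force: [-0.8, 0.1, 0.2]
finger_gap: 17.3
```

Run:
```python
from h import *
from plant import sensors
s=sensors.get_state();print(s["position"],s["force"],s["finger_gap"])
c=snap("wrist","3")
```

```text
[ 483.07967397 -345.62377151   -0.95646464] [-0.83125232  0.08077973  0.15960482] 17.25401547269893
```

View pics/wrist3.png

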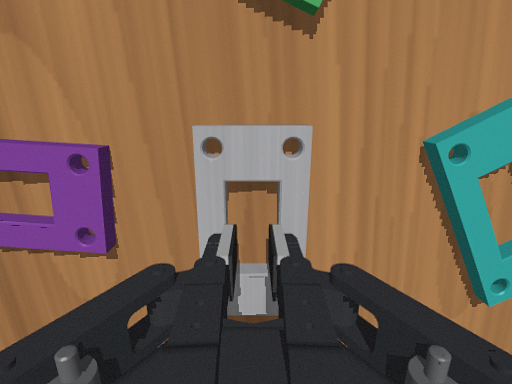

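Run:
```python
from h import *
c=load("pics/wrist3.npz")
for (u,v) in [(230,230),(228,235),(225,240),(222,250),(236,228),(236,260),(276,230),(280,240),(255,150),(255,280),(210,200),(255,305),(222,300)]:
    z=c["d"][v,u]; s=slopes(c,[(u,v)])[0]; P=c["T"][:3,:3]@(np.r_[s,1]*z)+c["T"][:3,3]; print((u,v),z,P.round(1))
cv2.imwrite("pics/c3.png",cv2.resize(c["p"][200:330,180:330,::-1],None,fx=4,fy=4,interpolation=cv2.INTER_CUBIC))
```

```text
(230, 230) 142.6562 [ 492.7 -357.    36. ]
(228, 235) 137.99483 [ 493.4 -356.6   40.9]
(225, 240) 131.21912 [ 494.1 -357.4   47.8]
(222, 250) 122.25884 [ 494.6 -357.2   57.1]
(236, 228) 148.07571 [ 490.2 -355.6   30.7]
(236, 260) 145.96803 [ 491.2 -340.7   37.1]
(276, 230) 142.26596 [ 469.8 -355.4   36.3]
(280, 240) 131.6057 [ 468.9 -355.3   47.4]
(255, 150) 155.74487 [ 477.4 -392.5   12. ]
(255, 280) 178.07246 [ 483.3 -311.5   11.8]
(210, 200) 162.49368 [ 505.  -366.2   13. ]
(255, 305) 183.3013 [ 484.7 -292.9   11.6]
(222, 300) 83.56278 [ 490.2 -361.2   96.1]
```

View pics/c3.png

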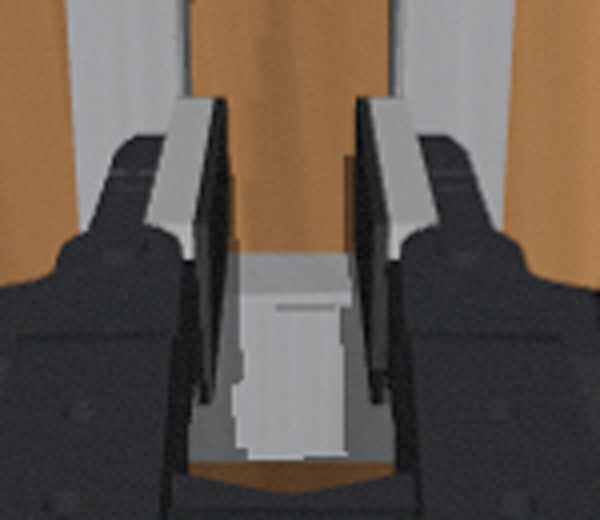

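Run:
```python
from h import *
from plant import sensors
c=load("pics/wrist3.npz")
t=np.array([483.1,-345.6,-1])
for dz in (0,10,19,30,40,60,75): print(dz,proj(c,t+[9,-11,dz]),proj(c,t+[9,11,dz]))
for v in range(215,262,3): print(v,[round(float(c["d"][v,u]),1) for u in (226,230,233,236,238)])
```

```text
0 [[235.50283169 206.24705277]] [[238.65704792 238.37104041]]
10 [[234.55116988 211.83237483]] [[237.91412051 245.51808625]]
19 [[233.5974247  217.43177419]] [[237.17281307 252.65255848]]
30 [[232.28273177 225.15332712]] [[236.15630339 262.44054203]]
40 [[230.91636049 233.18215297]] [[235.10643159 272.55578176]]
60 [[227.53733189 253.05392769]] [[232.53914313 297.31701165]]
75 [[224.2123823  272.63090369]] [[230.05358278 321.32598703]]
215 [167.8, 179.7, 178.3, 178.8, 178.9]
218 [168.6, 180.1, 179.9, 180.2, 181.0]
221 [168.5, 179.6, 179.6, 180.5, 181.1]
224 [168.6, 181.0, 180.4, 181.5, 183.2]
227 [145.7, 146.9, 146.1, 148.5, 181.9]
230 [141.6, 142.7, 142.3, 148.4, 182.7]
233 [138.1, 137.4, 138.7, 147.4, 182.3]
236 [136.3, 136.9, 135.3, 147.2, 183.9]
239 [133.0, 131.6, 132.9, 148.6, 184.4]
242 [130.0, 129.8, 129.7, 147.6, 183.3]
245 [126.2, 126.8, 126.3, 147.9, 185.2]
248 [123.8, 123.2, 124.4, 148.3, 186.1]
251 [120.7, 121.0, 124.8, 0.0, 185.9]
254 [119.1, 118.4, 125.5, 147.1, 187.7]
257 [117.6, 117.7, 125.3, 148.4, 187.6]
260 [116.6, 117.3, 125.0, 146.0, 188.7]
```

Run:
```python
from h import *
for f in ("wrist0","wrist1","wrist2"):
    c=load(f"pics/{f}.npz");print(f)
    for v in range(228,285,5):
        r=[]
        for u in (140,147,154,159,164,167):
            z=c["d"][v,u]; s=slopes(c,[(u,v)])[0]; P=np.r_[s,1]*z; r.append(tuple(P.round(0).astype(int)))
        print(v,*r)
    break
c=load("pics/wrist2.npz")
cv2.imwrite("pics/c2.png",cv2.resize(c["p"][210:360,90:240,::-1],None,fx=4,fy=4,interpolation=cv2.INTER_CUBIC))
# TCP in cam frame
c0=load("pics/wrist0.npz");print((np.array([624.35,0,203.8])-c0["T"][:3,3])@c0["T"][:3,:3])
```

```text
wrist0
228 (np.int64(-147), np.int64(51), np.int64(372)) (np.int64(-138), np.int64(51), np.int64(373)) (np.int64(-135), np.int64(53), np.int64(390)) (np.int64(-131), np.int64(54), np.int64(400)) (np.int64(-125), np.int64(55), np.int64(402)) (np.int64(-121), np.int64(55), np.int64(405))
233 (np.int64(-149), np.int64(58), np.int64(376)) (np.int64(-138), np.int64(58), np.int64(374)) (np.int64(-140), np.int64(62), np.int64(404)) (np.int64(-133), np.int64(62), np.int64(406)) (np.int64(-126), np.int64(62), np.int64(405)) (np.int64(-122), np.int64(62), np.int64(406))
238 (np.int64(-162), np.int64(70), np.int64(409)) (np.int64(-49), np.int64(23), np.int64(133)) (np.int64(-46), np.int64(23), np.int64(133)) (np.int64(-44), np.int64(23), np.int64(133)) (np.int64(-43), np.int64(24), np.int64(139)) (np.int64(-122), np.int64(70), np.int64(407))
243 (np.int64(-162), np.int64(78), np.int64(410)) (np.int64(-47), np.int64(24), np.int64(128)) (np.int64(-44), np.int64(24), np.int64(127)) (np.int64(-43), np.int64(25), np.int64(131)) (np.int64(-43), np.int64(26), np.int64(138)) (np.int64(-123), np.int64(7
[... 1552 characters left out ...]
(38), np.int64(129)) (np.int64(-43), np.int64(40), np.int64(137)) (np.int64(-43), np.int64(42), np.int64(143))
278 (np.int64(-43), np.int64(34), np.int64(108)) (np.int64(0), np.int64(0), np.int64(0)) (np.int64(-43), np.int64(39), np.int64(124)) (np.int64(-43), np.int64(41), np.int64(131)) (np.int64(-43), np.int64(43), np.int64(137)) (np.int64(-128), np.int64(133), np.int64(426))
283 (np.int64(-43), np.int64(36), np.int64(107)) (np.int64(-42), np.int64(38), np.int64(114)) (np.int64(-43), np.int64(41), np.int64(123)) (np.int64(-43), np.int64(43), np.int64(130)) (np.int64(-132), np.int64(141), np.int64(426)) (np.int64(-129), np.int64(142), np.int64(429))
[ -0.58167804  20.4081772  181.16926346]
```

View pics/c2.png

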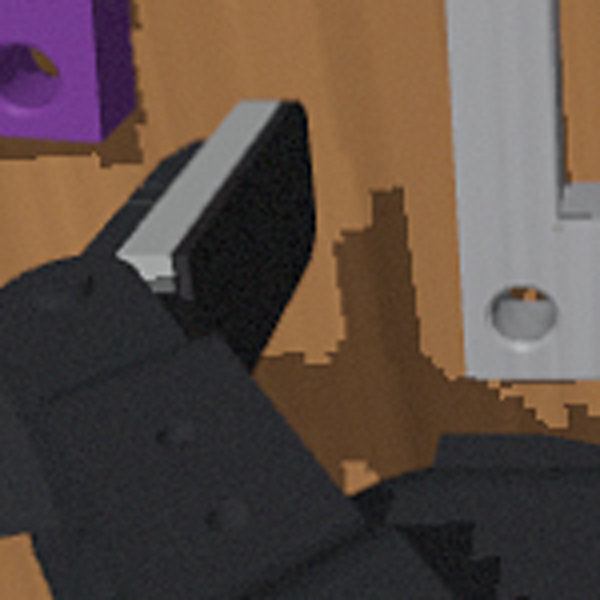

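The gap of 17 mm just follows the commanded closure, with no contact. Wrist depth puts the finger ends about 28 mm (shut) to 41 mm (open) above the reported TCP. That disagrees with the stated TCP at the very end of the fingers, so I trust the images. I'll open, lower in small steps while watching the force, then grip.

>>> jog_arm(
  moves=[
    {"xyz":[0,0,0],"rot":[0,0,0],"claw":0},
    {"xyz":[0,0,0],"rot":[0,0,0],"claw":0},
    {"xyz":[0,0,0],"rot":[0,0,0],"claw":0},
    {"xyz":[0,0,0],"rot":[0,0,0],"claw":0},
    {"xyz":[0,0,0],"rot":[0,0,0],"claw":0},
    {"xyz":[0.03,0,0.5],"rot":[0,0,0],"claw":0},
    {"xyz":[0,0,0.2],"rot":[0,0,0],"claw":0},
    {"xyz":[0,0,0],"rot":[0,0,0],"claw":0},
  ],
)

```text
clock: 4.63
position: [481.0, -345.0, -16.8]
tool_rot: [-0.002, 0.038, 0.999, 0.001]
force: [-0.0, 0.3, -0.6]
finger_gap: 85.2
```

>>> jog_arm(
  moves=[
    {"xyz":[0,0,0.3],"rot":[0,0,0],"claw":0},
    {"xyz":[0,0,0.2],"rot":[0,0,0],"claw":0},
    {"xyz":[0,0,0.1],"rot":[0,0,0],"claw":0},
    {"xyz":[0,0,0],"rot":[0,0,0],"claw":0},
  ],
)

```text
clock: 4.97
position: [481.9, -345.4, -27.9]
tool_rot: [-0.001, 0.038, 0.999, 0.0]
force: [-0.4, 0.2, -0.9]
finger_gap: 85.0
```

Run:
```python
from h import *
c=snap("wrist","4")
```

```text
(no output)
```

View pics/wrist4.png

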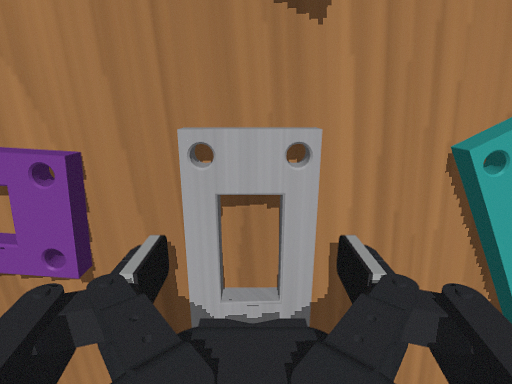

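>>> jog_arm(
  moves=[
    {"xyz":[0,0,0.15],"rot":[0,0,0],"claw":0.1},
    {"xyz":[0,0,0],"rot":[0,0,0],"claw":0.2},
    {"xyz":[0,0,0],"rot":[0,0,0],"claw":0.3},
    {"xyz":[0,0,0],"rot":[0,0,0],"claw":0.4},
    {"xyz":[0,0,0],"rot":[0,0,0],"claw":0.4},
    {"xyz":[0,0,0],"rot":[0,0,0],"claw":0.4},
  ],
  force=60,
)

```text
clock: 5.52
position: [482.9, -345.7, -29.4]
tool_rot: [0.001, 0.037, 0.999, -0.0]
force: [-0.4, 1.5, 4.7]
finger_gap: 62.4
```

Run:
```python
from h import *
c=snap("wrist","5")
```

```text
(no output)
```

View pics/wrist5.png

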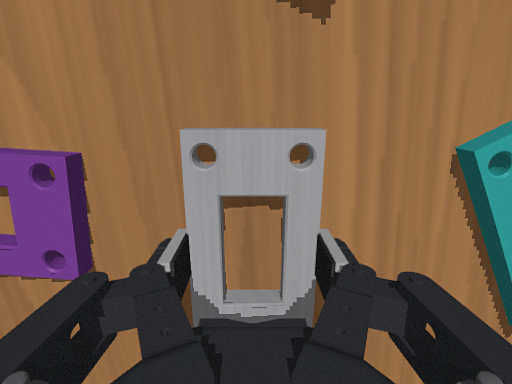

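Gripped at 62.4 mm, pads on both long sides. I lift while refining the chuck pose.

>>> jog_arm(
  moves=[
    {"xyz":[0,0,-0.2],"rot":[0,0,0],"claw":0.5},
    {"xyz":[0,0,-0.5],"rot":[0,0,0],"claw":0.5},
    {"xyz":[0,0,-1],"rot":[0,0,0],"claw":0.5},
    {"xyz":[0,0,-1],"rot":[0,0,0],"claw":0.5},
    {"xyz":[0,0,-1],"rot":[0,0,0],"claw":0.5},
    {"xyz":[0,0,-1],"rot":[0,0,0],"claw":0.5},
    {"xyz":[0,0,-0.8],"rot":[0,0,0],"claw":0.5},
    {"xyz":[0,0,0],"rot":[0,0,0],"claw":0.5},
  ],
)

```text
clock: 6.23
position: [483.7, -346.3, 83.0]
tool_rot: [0.002, 0.037, 0.999, -0.001]
force: [1.3, 0.6, -5.7]
finger_gap: 62.1
```

Run:
```python
from h import *
c=snap("wrist","6")
c=load("pics/wrist0.npz");d=c["d"]
v,u=np.mgrid[0:384,0:512]
s=slopes(c,np.c_[u.ravel(),v.ravel()]); P=(np.c_[s,np.ones(len(s))]*d.reshape(-1,1))@c["T"][:3,:3].T+c["T"][:3,3]
z=P[:,2].reshape(384,512)
m=((abs(z-50)<5)&(d>0)).astype(np.uint8); m[300:]=0
m=cv2.morphologyEx(m,cv2.MORPH_OPEN,np.ones((3,3)))
cs,_=cv2.findContours(m,cv2.RETR_EXTERNAL,cv2.CHAIN_APPROX_NONE)
ct=max(cs,key=cv2.contourArea);mm=np.zeros_like(m);cv2.drawContours(mm,[ct],-1,1,-1)
print("z top median",np.median(z[mm>0]),np.median(z[150:200,280:320]))
Q=cast(c,ct[:,0],50)[:,:2].astype(np.float32)
r=cv2.minAreaRect(Q);print(r);print(cv2.boxPoints(r))
# line fits on image edges using hsv: right(front) edge rows 80-230, top edge, left edge rows 100-260
def fit(pts): 
    W=cast(c,pts,50)[:,:2]; vx,vy,x,y=cv2.fitLine(W.astype(np.float32),cv2.DIST_HUBER,0,.01,.01).ravel(); return np.array([x,y]),np.array([vx,vy])
g=mm
fr=[(np.where(g[r])[0].max()+.5,r) for r in range(75,150)]
bk=[(np.where(g[r])[0].min()-.5,r) for r in range(100,270)]
tp=[(k,np.where(g[:,k])[0].min()-.5) for k in range(240,338)]
bt=[(k,np.where(g[:,k])[0].max()+.5) for k in range(272,330)]
for n,q in (("front",fr),("back",bk),("right",tp),("left",bt)):
    o,dv=fit(q); print(n,o,dv,np.degrees(np.arctan2(dv[1],dv[0])))
vis=c["p"][:,:,::-1].copy();cv2.drawContours(vis,[ct],-1,(0,0,255),1);cv2.imwrite("pics/ctr.png",vis[30:320,180:440].repeat(2,0).repeat(2,1))
```

```text
z top median 49.70905285469354 49.76831102775421
((568.0551147460938, 15.885589599609375), (124.65564727783203, 253.58786010742188), 8.436923027038574)
[[ 487.79852  132.16258]
 [ 525.00507 -118.68095]
 [ 648.3117  -100.3914 ]
 [ 611.10516  150.45212]]
front [517.1984  -65.16925] [ 0.14481026 -0.98945946] -81.673706
back [630.1715   19.18259] [ 0.15069067 -0.98858094] -81.33304
right [ 585.4043  -109.44266] [0.98975664 0.14276496] 8.207873
left [561.24475 142.53549] [0.98808205 0.15392819] 8.854641
```

View pics/ctr.png

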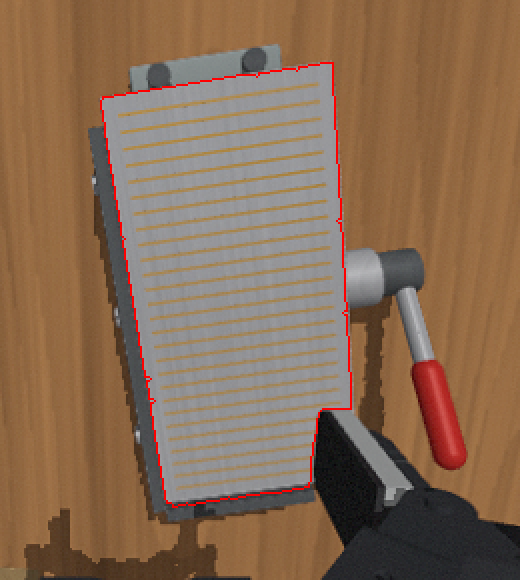

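View pics/wrist6.png

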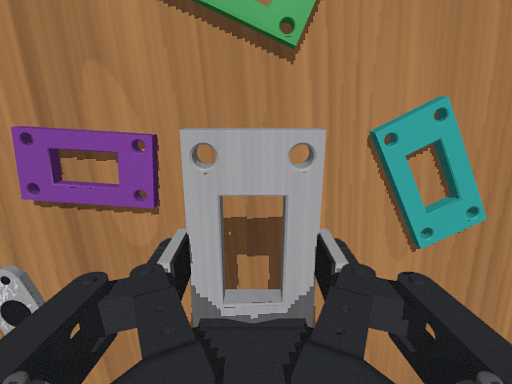

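The flange hangs level. The chuck's top measures 125x254 mm at z 49.7, centred at (568,16) with a yaw of 8.3°, which matches the given sizes. I turn to that yaw and carry the flange over.

>>> jog_arm(
  moves=[
    {"xyz":[0,0,0],"rot":[0,0,-0.055],"claw":0.5},
    {"xyz":[0,0,0],"rot":[0,0,-0.055],"claw":0.5},
    {"xyz":[0,0,0],"rot":[0,0,0],"claw":0.5},
    {"xyz":[-0.5,0.5,0],"rot":[0,0,0],"claw":0.5},
    {"xyz":[-0.8,0.8,0],"rot":[0,0,0],"claw":0.5},
    {"xyz":[-0.8,0.8,0],"rot":[0,0,0],"claw":0.5},
    {"xyz":[-0.8,0.8,0],"rot":[0,0,0],"claw":0.5},
    {"xyz":[-0.8,0.8,0],"rot":[0,0,0],"claw":0.5},
  ],
)

```text
clock: 6.95
position: [544.7, -260.0, 78.4]
tool_rot: [-0.001, -0.071, 0.997, 0.001]
force: [-0.2, 0.1, -5.8]
finger_gap: 62.2
```

>>> jog_arm(
  moves=[
    {"xyz":[-0.8,0.8,0],"rot":[0,0,0],"claw":0.5},
    {"xyz":[-0.8,0.8,0],"rot":[0,0,0],"claw":0.5},
    {"xyz":[-0.8,0.8,0],"rot":[0,0,0],"claw":0.5},
    {"xyz":[-0.7,0.8,0],"rot":[0,0,0],"claw":0.5},
    {"xyz":[0,0.8,0],"rot":[0,0,0],"claw":0.5},
    {"xyz":[0,0.8,0],"rot":[0,0,0],"claw":0.5},
    {"xyz":[0,0.8,0],"rot":[0,0,0],"claw":0.5},
    {"xyz":[0,0.8,0],"rot":[0,0,0],"claw":0.5},
  ],
)

```text
clock: 7.62
position: [586.7, -124.5, 78.2]
tool_rot: [-0.002, -0.071, 0.997, 0.0]
force: [-0.2, 1.1, -5.6]
finger_gap: 62.1
```

>>> jog_arm(
  moves=[
    {"xyz":[0,0.8,0],"rot":[0,0,0],"claw":0.5},
    {"xyz":[0,0.8,0],"rot":[0,0,0],"claw":0.5},
    {"xyz":[0,0.8,0],"rot":[0,0,0],"claw":0.5},
    {"xyz":[0,0.8,0],"rot":[0,0,0],"claw":0.5},
    {"xyz":[0,0.8,0],"rot":[0,0,0],"claw":0.5},
    {"xyz":[0,0.8,0],"rot":[0,0,0],"claw":0.5},
    {"xyz":[0,0,0],"rot":[0,0,0],"claw":0.5},
  ],
)

```text
clock: 8.2
position: [572.8, -28.3, 78.6]
tool_rot: [-0.001, -0.072, 0.997, 0.0]
force: [-0.5, -0.7, -5.7]
finger_gap: 62.4
```

>>> jog_arm(
  moves=[
    {"xyz":[0,0.9,0],"rot":[0,0,0],"claw":0.5},
    {"xyz":[-0.05,0.9,0],"rot":[0,0,0],"claw":0.5},
    {"xyz":[-0.05,0.9,0],"rot":[0,0,0],"claw":0.5},
    {"xyz":[0,0.9,0],"rot":[0,0,0],"claw":0.5},
    {"xyz":[0,0.8,0],"rot":[0,0,0],"claw":0.5},
    {"xyz":[0,0,0.5],"rot":[0,0,0],"claw":0.5},
    {"xyz":[0,0,0.5],"rot":[0,0,0],"claw":0.5},
    {"xyz":[0,0,0],"rot":[0,0,0],"claw":0.5},
  ],
)

```text
clock: 8.87
position: [560.5, 55.5, 56.6]
tool_rot: [-0.004, -0.071, 0.997, -0.001]
force: [-0.6, -0.6, -6.3]
finger_gap: 62.5
```

Run:
```python
from h import *
c=snap("wrist","7");c=snap("side","7")
a=cv2.imread("pics/side7.png")[150:290,170:330];cv2.imwrite("pics/side7c.png",cv2.resize(a,None,fx=4,fy=4,interpolation=cv2.INTER_CUBIC))
```

```text
(no output)
```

View pics/wrist7.png

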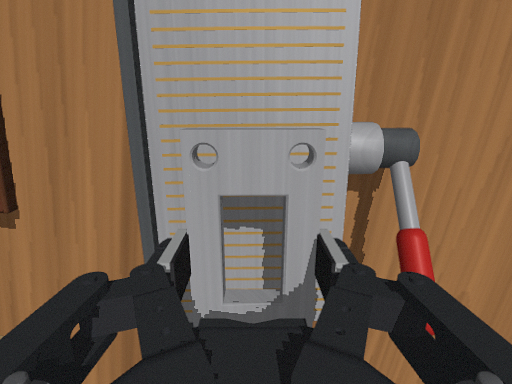

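View pics/side7c.png

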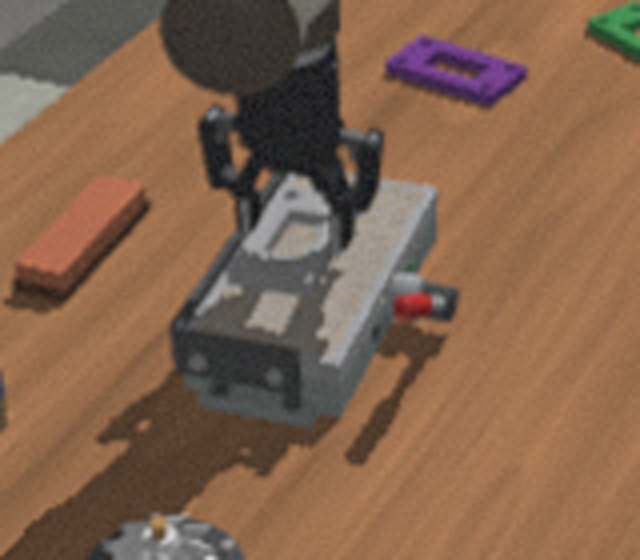

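The flange is over the chuck, square to the stripes. The rail is on its left (column 135) and the lever is clear on its right. Lowering gently.

>>> jog_arm(
  moves=[
    {"xyz":[-0.05,0,0.5],"rot":[0,0,0],"claw":0.5},
    {"xyz":[-0.05,0,0.5],"rot":[0,0,0],"claw":0.5},
    {"xyz":[0,0,0.3],"rot":[0,0,0],"claw":0.5},
    {"xyz":[0,0,0.15],"rot":[0,0,0],"claw":0.5},
    {"xyz":[0,0,0],"rot":[0,0,0],"claw":0.5},
    {"xyz":[0,0,0],"rot":[0,0,0],"claw":0.5},
  ],
)

```text
clock: 9.47
position: [565.2, 56.5, 30.7]
tool_rot: [-0.0, -0.072, 0.997, -0.0]
force: [-0.4, 0.4, -6.3]
finger_gap: 62.3
```

>>> jog_arm(
  moves=[
    {"xyz":[0,0,0.1],"rot":[0,0,0],"claw":0.5},
    {"xyz":[0,0,0.05],"rot":[0,0,0],"claw":0.5},
    {"xyz":[0,0,0],"rot":[0,0,0],"claw":0.5},
  ],
)

```text
clock: 9.72
position: [565.1, 56.7, 28.0]
tool_rot: [0.0, -0.072, 0.997, 0.0]
force: [0.2, -0.3, -6.2]
finger_gap: 62.3
```

>>> jog_arm(
  moves=[
    {"xyz":[0,0,0.1],"rot":[0,0,0],"claw":0.5},
    {"xyz":[0,0,0.1],"rot":[0,0,0],"claw":0.5},
    {"xyz":[0,0,0],"rot":[0,0,0],"claw":0.5},
  ],
)

```text
clock: 9.97
position: [564.8, 56.6, 23.5]
tool_rot: [-0.0, -0.072, 0.997, -0.0]
force: [-0.5, 0.1, -7.9]
finger_gap: 61.9
```

>>> jog_arm(
  moves=[
    {"xyz":[0,0,0.05],"rot":[0,0,0],"claw":0.5},
    {"xyz":[0,0,0.05],"rot":[0,0,0],"claw":0.5},
    {"xyz":[0,0,0],"rot":[0,0,0],"claw":0.5},
  ],
)

```text
clock: 10.22
position: [565.0, 56.6, 21.7]
tool_rot: [-0.0, -0.072, 0.997, -0.0]
force: [0.3, 0.0, -6.1]
finger_gap: 62.4
```

>>> jog_arm(
  moves=[
    {"xyz":[0,0,0.05],"rot":[0,0,0],"claw":0.5},
    {"xyz":[0,0,0],"rot":[0,0,0],"claw":0.5},
  ],
)

```text
clock: 10.38
position: [565.0, 56.6, 20.7]
tool_rot: [-0.0, -0.072, 0.997, -0.0]
force: [-0.5, 0.1, -6.5]
finger_gap: 62.1
```

>>> jog_arm(
  moves=[
    {"xyz":[0,0,0.05],"rot":[0,0,0],"claw":0.5},
    {"xyz":[0,0,0],"rot":[0,0,0],"claw":0.5},
  ],
)

```text
clock: 10.55
position: [565.2, 56.6, 20.6]
tool_rot: [0.0, -0.073, 0.997, -0.0]
force: [-2.9, -0.6, 0.1]
finger_gap: 62.1
```

Touchdown: the load is gone from the wrist at z 20.6. I release partway and rise.

>>> jog_arm(
  moves=[
    {"xyz":[0,0,0],"rot":[0,0,0],"claw":0.2},
    {"xyz":[0,0,0],"rot":[0,0,0],"claw":0.14},
    {"xyz":[0,0,0],"rot":[0,0,0],"claw":0.14},
    {"xyz":[0,0,-0.3],"rot":[0,0,0],"claw":0.14},
    {"xyz":[0,0,-0.7],"rot":[0,0,0],"claw":0.14},
    {"xyz":[0,0,-1],"rot":[0,0,0],"claw":0.14},
    {"xyz":[0,-0.5,-1],"rot":[0,0,0],"claw":0.14},
    {"xyz":[0,0,0],"rot":[0,0,0],"claw":0.14},
  ],
)

```text
clock: 11.22
position: [570.1, 46.8, 84.9]
tool_rot: [0.005, -0.073, 0.997, 0.001]
force: [1.4, 0.2, 0.0]
finger_gap: 73.2
```

Run:
```python
from h import *
c=snap("wrist","8");c=snap("scene","8")
a=cv2.imread("pics/scene8.png")[140:260,200:360];cv2.imwrite("pics/scene8c.png",cv2.resize(a,None,fx=4,fy=4,interpolation=cv2.INTER_CUBIC))
```

```text
(no output)
```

View pics/wrist8.png

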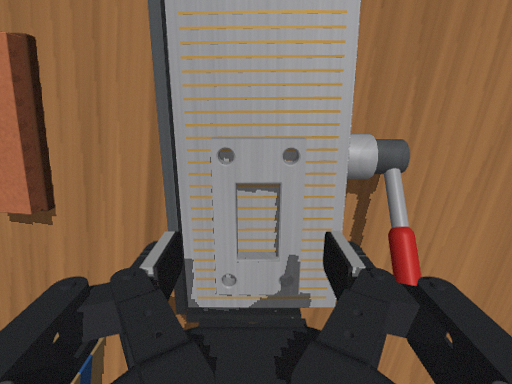

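View pics/scene8c.png

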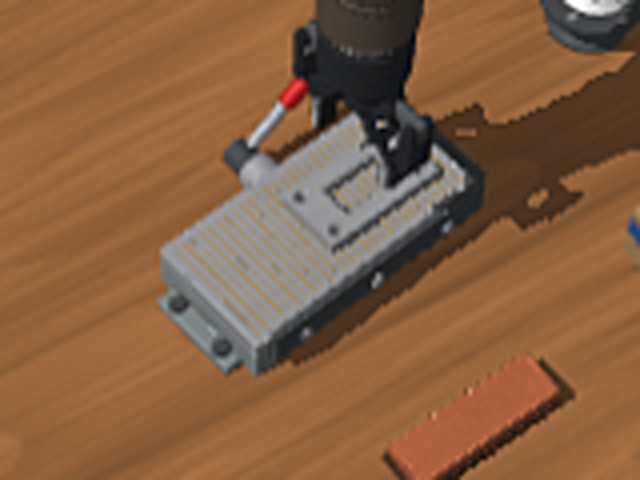

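Run:
```python
from h import *
c=load("pics/wrist3.npz"); t=np.array([483.1,-345.6,-1])
for (u,v) in [(70,360),(60,380),(100,340),(115,300),(150,275),(180,268),(190,300),(437,360),(400,310),(370,290),(340,272),(250,330),(250,360)]:
    z=c["d"][v,u]; s=slopes(c,[(u,v)])[0]; P=c["T"][:3,:3]@(np.r_[s,1]*z)+c["T"][:3,3]; print((u,v),(P-t).round(0))
# lever grip from wrist0 & wrist8 red
for f in ("wrist0","wrist8"):
    c=load(f"pics/{f}.npz");h=cv2.cvtColor(c["p"],cv2.COLOR_RGB2HSV)
    m=(((h[...,0]<6)|(h[...,0]>174))&(h[...,1]>170)&(h[...,2]>70)).astype(np.uint8); m[:, :360]=0
    v,u=np.where((m>0)&(c["d"]>0)); s=slopes(c,np.c_[u,v]); P=(np.c_[s,np.ones(len(s))]*c["d"][v,u][:,None])@c["T"][:3,:3].T+c["T"][:3,3]
    a=.145;e=np.array([[np.cos(a),np.sin(a)],[-np.sin(a),np.cos(a)]]); Q=np.c_[(P[:,:2]-[568,16])@e.T,P[:,2]]
    print(f,len(Q)); 
    for lo in range(40,125,10):
        k=(Q[:,1]>=lo)&(Q[:,1]<lo+10)
        if k.sum()>8: print(lo,k.sum(),np.median(Q[k],0).round(1),np.percentile(Q[k,2],95).round(1))
```

```text
(70, 360) [ 43. -14. 115.]
(60, 380) [ 47.  -8. 115.]
(100, 340) [ 42.  -9. 103.]
(115, 300) [ 41. -15.  93.]
(150, 275) [ 35. -14.  79.]
(180, 268) [50. 29.  1.]
(190, 300) [ 16. -18.  99.]
(437, 360) [-45.  -9. 117.]
(400, 310) [-45.  -9.  98.]
(370, 290) [-40.  -8.  87.]
(340, 272) [-33. -10.  78.]
(250, 330) [ -1. -11. 105.]
(250, 360) [ -1. -10. 114.]
wrist0 753
40 92 [-100.3   46.9   66.4] 70.1
50 139 [-99.   54.9  71.8] 76.2
60 147 [-99.   65.   77.7] 81.9
70 150 [-99.4  75.   84.2] 89.0
80 160 [-99.5  84.9  90.9] 95.2
90 63 [-100.    92.7   94. ] 96.0
wrist8 1292
40 247 [-100.4   46.5   66.4] 70.0
50 401 [-98.9  55.2  71.4] 76.3
60 417 [-98.7  65.1  78. ] 82.7
70 223 [-98.   72.5  82.9] 86.1
```

The flange lies flat at about chuck (3,41). The lever centre line is at about 32° (off). I shut the fingers and go behind the -y end to push it toward the end stop.

>>> jog_arm(
  moves=[
    {"xyz":[0.05,-0.9,0],"rot":[0,0,0],"claw":0.5},
    {"xyz":[0.05,-0.9,0],"rot":[0,0,0],"claw":1},
    {"xyz":[0.05,-0.9,0],"rot":[0,0,0],"claw":1},
    {"xyz":[0,-0.9,0],"rot":[0,0,0],"claw":1},
    {"xyz":[0,0,0.8],"rot":[0,0,0],"claw":1},
    {"xyz":[0,0,0.8],"rot":[0,0,0],"claw":1},
    {"xyz":[0,0,0.6],"rot":[0,0,0],"claw":1},
    {"xyz":[0,0,0],"rot":[0,0,0],"claw":1},
  ],
)

```text
clock: 11.98
position: [571.3, -25.4, 32.5]
tool_rot: [-0.004, -0.072, 0.997, -0.0]
force: [0.6, -0.5, 0.8]
finger_gap: -0.1
```

```bash
cat >> h.py <<'E'
def toc(p,c0=(568,16),a=.145):
    p=np.atleast_2d(p); e=np.array([[np.cos(a),np.sin(a)],[-np.sin(a),np.cos(a)]])
    return np.c_[(p[:,:2]-np.array(c0))@e.T,p[:,2]]
def st():
    from plant import sensors
    s=sensors.get_state(); print("t",round(float(s["clock"]),2),"chuck xyz",toc(s["position"]).round(1)[0],"F",s["force"].round(1),"gap",round(float(s["finger_gap"]),1))
E
python3 - <<'E'
from h import *
st();c=snap("wrist","9")
E
```

```text
t 11.98 chuck xyz [ -2.8 -41.4  32.5] F [ 0.6 -0.5  0.8] gap -0.1
```

View pics/wrist9.png

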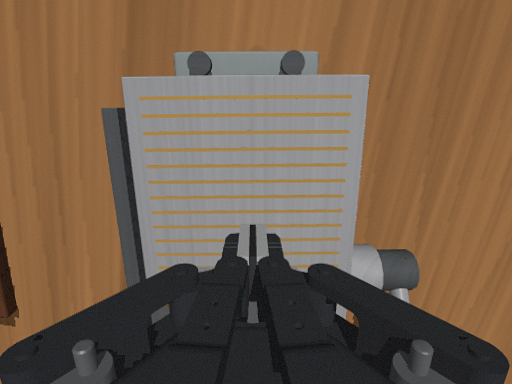

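>>> jog_arm(
  moves=[
    {"xyz":[-0.3,0,0.2],"rot":[0,0,0],"claw":1},
    {"xyz":[0,0,0],"rot":[0,0,0],"claw":1},
    {"xyz":[0,0.3,0],"rot":[0,0,0],"claw":1},
    {"xyz":[0,0.2,0],"rot":[0,0,0],"claw":1},
    {"xyz":[0,0.2,0],"rot":[0,0,0],"claw":1},
    {"xyz":[0,0.2,0],"rot":[0,0,0],"claw":1},
    {"xyz":[0,0,0],"rot":[0,0,0],"claw":1},
  ],
)

```text
clock: 12.62
position: [577.4, -5.6, 32.3]
tool_rot: [0.0, -0.073, 0.997, 0.0]
force: [-0.1, -1.2, -0.1]
finger_gap: 0.3
```

```bash
python3 -c "
from h import *
st()"
```

```text
t 12.62 chuck xyz [  6.2 -22.7  32.3] F [-0.1 -1.2 -0.1] gap 0.3
```

>>> jog_arm(
  moves=[
    {"xyz":[0,0.2,0],"rot":[0,0,0],"claw":1},
    {"xyz":[0,0.15,0],"rot":[0,0,0],"claw":1},
    {"xyz":[0,0,0],"rot":[0,0,0],"claw":1},
  ],
)

```text
clock: 12.87
position: [576.5, 1.0, 32.2]
tool_rot: [0.0, -0.073, 0.997, -0.0]
force: [-0.2, -2.6, 1.4]
finger_gap: -0.2
```

```bash
python3 -c "
from h import *
st()"
```

```text
t 12.87 chuck xyz [  6.2 -16.   32.2] F [-0.2 -2.6  1.4] gap -0.2
```

>>> jog_arm(
  moves=[
    {"xyz":[0,-0.15,0],"rot":[0,0,0],"claw":1},
    {"xyz":[0,0,0.22],"rot":[0,0,0],"claw":1},
    {"xyz":[0,0.2,0],"rot":[0,0,0],"claw":1},
    {"xyz":[0,0.15,0],"rot":[0,0,0],"claw":1},
    {"xyz":[0,0.15,0],"rot":[0,0,0],"claw":1},
    {"xyz":[0,0,0],"rot":[0,0,0],"claw":1},
  ],
)

```text
clock: 13.37
position: [574.8, 8.1, 27.1]
tool_rot: [-0.001, -0.073, 0.997, -0.0]
force: [-0.5, -1.1, -0.6]
finger_gap: -0.3
```

```bash
python3 -c "
from h import *
st()"
```

```text
t 13.37 chuck xyz [ 5.6 -8.8 27.1] F [-0.5 -1.1 -0.6] gap -0.3
```

>>> jog_arm(
  moves=[
    {"xyz":[0,0.1,0],"rot":[0,0,0],"claw":1},
    {"xyz":[0,0.05,0],"rot":[0,0,0],"claw":1},
    {"xyz":[0,0,0],"rot":[0,0,0],"claw":1},
  ],
)

```text
clock: 13.62
position: [574.8, 9.1, 27.4]
tool_rot: [-0.0, -0.073, 0.997, -0.001]
force: [3.3, -7.9, -2.7]
finger_gap: 0.2
```

>>> jog_arm(
  moves=[
    {"xyz":[0,0.05,0],"rot":[0,0,0],"claw":1},
    {"xyz":[0,0,0],"rot":[0,0,0],"claw":1},
  ],
)

```text
clock: 13.78
position: [574.8, 9.1, 27.6]
tool_rot: [-0.0, -0.073, 0.997, -0.002]
force: [2.2, -12.2, -2.8]
finger_gap: 0.3
```

>>> jog_arm(
  moves=[
    {"xyz":[0,0.05,0],"rot":[0,0,0],"claw":1},
    {"xyz":[0,0,0],"rot":[0,0,0],"claw":1},
  ],
)

```text
clock: 13.95
position: [574.8, 9.2, 27.7]
tool_rot: [-0.001, -0.073, 0.997, -0.002]
force: [3.6, -16.5, -2.1]
finger_gap: 0.0
```

Seated against the end stop (force rising to 16 N with no further travel). I back off, rise, and go round to the front long side.

>>> jog_arm(
  moves=[
    {"xyz":[0,-0.6,0],"rot":[0,0,0],"claw":1},
    {"xyz":[0,0,-1],"rot":[0,0,0],"claw":1},
    {"xyz":[0,0,-1],"rot":[0,0,0],"claw":1},
    {"xyz":[0.7,0.9,-0.4],"rot":[0,0,0],"claw":1},
    {"xyz":[0.7,0.9,0],"rot":[0,0,0],"claw":1},
    {"xyz":[0.7,0.9,0],"rot":[0,0,0],"claw":1},
    {"xyz":[0.7,0.9,0],"rot":[0,0,0],"claw":1},
    {"xyz":[0.2,0.5,0],"rot":[0,0,0],"claw":1},
  ],
)

```text
clock: 14.62
position: [503.4, 74.4, 76.0]
tool_rot: [0.0, -0.073, 0.997, 0.001]
force: [1.1, 0.3, -0.9]
finger_gap: -0.0
```

>>> jog_arm(
  moves=[
    {"xyz":[0,0,0],"rot":[0,0,0],"claw":1},
    {"xyz":[0,0,0],"rot":[0,0,0],"claw":1},
  ],
)

```text
clock: 14.78
position: [505.8, 73.9, 76.0]
tool_rot: [0.001, -0.073, 0.997, 0.0]
force: [-0.3, -0.8, -0.3]
finger_gap: -0.1
```

```bash
python3 -c "
from h import *
st();snap('wrist','10');snap('side','10')"
```

```text
t 14.78 chuck xyz [-53.2  66.3  76. ] F [-0.3 -0.8 -0.3] gap -0.1
```

View pics/wrist10.png

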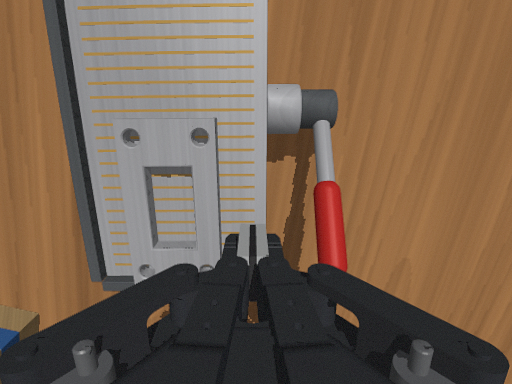

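>>> jog_arm(
  moves=[
    {"xyz":[0,0,0.8],"rot":[0,0,0],"claw":1},
    {"xyz":[0,0,0.8],"rot":[0,0,0],"claw":1},
    {"xyz":[0,0,0.5],"rot":[0,0,0],"claw":1},
    {"xyz":[0,0,0.3],"rot":[0,0,0],"claw":1},
    {"xyz":[0,0,0],"rot":[0,0,0],"claw":1},
    {"xyz":[0,0,0],"rot":[0,0,0],"claw":1},
  ],
)

```text
clock: 15.38
position: [505.5, 72.9, 27.4]
tool_rot: [-0.0, -0.072, 0.997, -0.0]
force: [0.2, -0.7, 0.6]
finger_gap: -0.0
```

>>> jog_arm(
  moves=[
    {"xyz":[-0.3,0,0],"rot":[0,0,0],"claw":1},
    {"xyz":[-0.3,0,0],"rot":[0,0,0],"claw":1},
    {"xyz":[-0.2,0,0],"rot":[0,0,0],"claw":1},
    {"xyz":[-0.2,0,0],"rot":[0,0,0],"claw":1},
    {"xyz":[0,0,0],"rot":[0,0,0],"claw":1},
  ],
)

```text
clock: 15.8
position: [522.9, 75.1, 28.1]
tool_rot: [-0.003, -0.072, 0.997, -0.001]
force: [-6.7, -0.4, 7.5]
finger_gap: -0.2
```

```bash
python3 -c "
from h import *
st();snap('wrist','11')"
```

```text
t 15.8 chuck xyz [-36.1  65.   28.1] F [-6.7 -0.4  7.5] gap -0.2
```

View pics/wrist11.png

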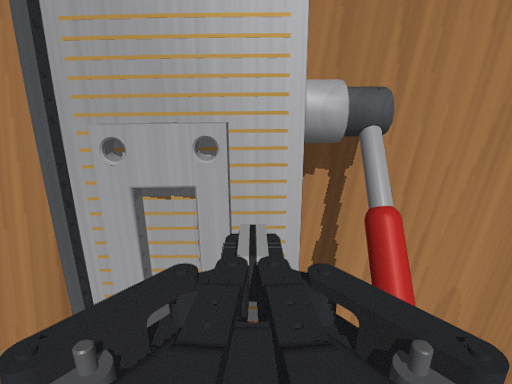

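>>> jog_arm(
  moves=[
    {"xyz":[0.3,0,0],"rot":[0,0,0],"claw":1},
    {"xyz":[0,0,0.15],"rot":[0,0,0],"claw":1},
    {"xyz":[0,0,0],"rot":[0,0,0],"claw":1},
    {"xyz":[-0.2,0,0],"rot":[0,0,0],"claw":1},
    {"xyz":[-0.2,0,0],"rot":[0,0,0],"claw":1},
    {"xyz":[0,0,0],"rot":[0,0,0],"claw":1},
  ],
)

```text
clock: 16.35
position: [525.7, 75.7, 24.1]
tool_rot: [-0.002, -0.072, 0.997, -0.001]
force: [-4.9, -0.8, 2.9]
finger_gap: 0.1
```

>>> jog_arm(
  moves=[
    {"xyz":[-0.2,0,0],"rot":[0,0,0],"claw":1},
    {"xyz":[-0.2,0,0],"rot":[0,0,0],"claw":1},
    {"xyz":[0,0,0],"rot":[0,0,0],"claw":1},
  ],
)

```text
clock: 16.6
position: [534.2, 77.0, 24.1]
tool_rot: [-0.001, -0.072, 0.997, -0.0]
force: [-4.4, -1.9, 1.8]
finger_gap: -0.2
```

```bash
python3 -c "
from h import *
st();snap('wrist','12')"
```

```text
t 16.6 chuck xyz [-24.6  65.3  24.1] F [-4.4 -1.9  1.8] gap -0.2
```

View pics/wrist12.png

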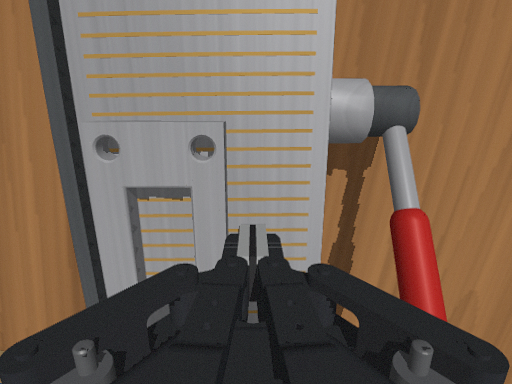

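>>> jog_arm(
  moves=[
    {"xyz":[-0.2,0,0],"rot":[0,0,0],"claw":1},
    {"xyz":[-0.2,0,0],"rot":[0,0,0],"claw":1},
    {"xyz":[-0.1,0,0],"rot":[0,0,0],"claw":1},
    {"xyz":[0,0,0],"rot":[0,0,0],"claw":1},
  ],
)

```text
clock: 16.98
position: [542.6, 78.1, 24.0]
tool_rot: [-0.003, -0.072, 0.997, -0.001]
force: [-7.2, -1.1, 4.4]
finger_gap: 0.1
```

>>> jog_arm(
  moves=[
    {"xyz":[-0.1,0,0],"rot":[0,0,0],"claw":1},
    {"xyz":[-0.1,0,0],"rot":[0,0,0],"claw":1},
    {"xyz":[0,0,0],"rot":[0,0,0],"claw":1},
  ],
)

```text
clock: 17.23
position: [543.2, 77.6, 24.0]
tool_rot: [-0.006, -0.072, 0.997, -0.002]
force: [-14.2, -1.1, 10.5]
finger_gap: -0.3
```

```bash
python3 -c "
from h import *
st()"
```

```text
t 17.23 chuck xyz [-15.6  64.5  24. ] F [-14.2  -1.1  10.5] gap -0.3
```

>>> jog_arm(
  moves=[
    {"xyz":[-0.1,0,0],"rot":[0,0,0],"claw":1},
    {"xyz":[0,0,0],"rot":[0,0,0],"claw":1},
  ],
)

```text
clock: 17.4
position: [543.5, 77.2, 23.9]
tool_rot: [-0.008, -0.072, 0.997, -0.002]
force: [-16.7, -1.8, 12.9]
finger_gap: -0.3
```

>>> jog_arm(
  moves=[
    {"xyz":[0.4,0,0],"rot":[0,0,0],"claw":1},
    {"xyz":[0.3,0,-0.5],"rot":[0,0,0],"claw":1},
    {"xyz":[0,-0.8,-1],"rot":[0,0,0],"claw":1},
    {"xyz":[0,-1,-1],"rot":[0,0,0],"claw":1},
    {"xyz":[-0.6,-1,-0.8],"rot":[0,0,0],"claw":1},
    {"xyz":[-0.6,-1,0],"rot":[0,0,0],"claw":1},
    {"xyz":[-0.6,-1,0],"rot":[0,0,0],"claw":1},
    {"xyz":[0,0,0],"rot":[0,0,0],"claw":1},
  ],
)

```text
clock: 18.07
position: [590.6, -14.0, 92.2]
tool_rot: [0.004, -0.071, 0.997, -0.0]
force: [0.5, 1.4, 0.0]
finger_gap: -0.0
```

```bash
python3 -c "
from h import *
st();snap('wrist','13')"
```

```text
t 18.07 chuck xyz [ 18.  -32.9  92.2] F [0.5 1.4 0. ] gap -0.0
```

View pics/wrist13.png

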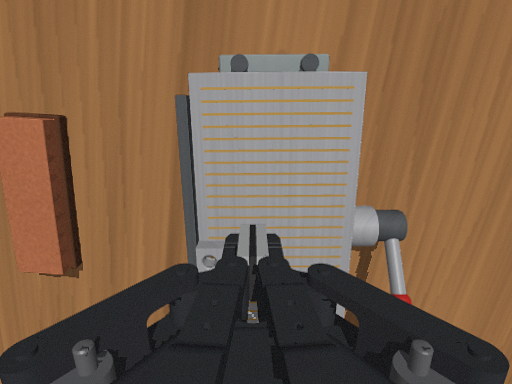

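Now a final push in +y at the flange's middle (x≈30).

>>> jog_arm(
  moves=[
    {"xyz":[-0.6,0,0.8],"rot":[0,0,0],"claw":1},
    {"xyz":[0,0,1],"rot":[0,0,0],"claw":1},
    {"xyz":[0,0,0.9],"rot":[0,0,0],"claw":1},
    {"xyz":[0,0,0.6],"rot":[0,0,0],"claw":1},
    {"xyz":[0,0,0],"rot":[0,0,0],"claw":1},
    {"xyz":[0,0,0],"rot":[0,0,0],"claw":1},
  ],
)

```text
clock: 18.62
position: [598.7, -9.3, 24.9]
tool_rot: [0.001, -0.073, 0.997, 0.0]
force: [0.9, 0.2, 0.6]
finger_gap: 0.0
```

```bash
python3 -c "
from h import *
st()"
```

```text
t 18.62 chuck xyz [ 26.7 -29.4  24.9] F [0.9 0.2 0.6] gap 0.0
```

>>> jog_arm(
  moves=[
    {"xyz":[-0.15,0.3,0],"rot":[0,0,0],"claw":1},
    {"xyz":[0,0.3,0],"rot":[0,0,0],"claw":1},
    {"xyz":[0,0.2,0],"rot":[0,0,0],"claw":1},
    {"xyz":[0,0.2,0],"rot":[0,0,0],"claw":1},
    {"xyz":[0,0,0],"rot":[0,0,0],"claw":1},
  ],
)

```text
clock: 19.03
position: [598.1, 10.8, 24.6]
tool_rot: [0.0, -0.073, 0.997, -0.0]
force: [-0.2, -0.2, 0.4]
finger_gap: 0.0
```

>>> jog_arm(
  moves=[
    {"xyz":[0,0.1,0],"rot":[0,0,0],"claw":1},
    {"xyz":[0,0.1,0],"rot":[0,0,0],"claw":1},
    {"xyz":[0,0,0],"rot":[0,0,0],"claw":1},
  ],
)

```text
clock: 19.28
position: [597.9, 12.5, 24.6]
tool_rot: [-0.0, -0.073, 0.997, -0.001]
force: [1.3, -5.8, -0.4]
finger_gap: -0.3
```

```bash
python3 -c "
from h import *
st()"
```

```text
t 19.28 chuck xyz [29.1 -7.8 24.6] F [ 1.3 -5.8 -0.4] gap -0.3
```

>>> jog_arm(
  moves=[
    {"xyz":[0,0.1,0],"rot":[0,0,0],"claw":1},
    {"xyz":[0,0.05,0],"rot":[0,0,0],"claw":1},
    {"xyz":[0,0,0],"rot":[0,0,0],"claw":1},
  ],
)

```text
clock: 19.53
position: [597.9, 12.6, 24.6]
tool_rot: [-0.0, -0.072, 0.997, -0.002]
force: [4.3, -16.3, -2.7]
finger_gap: 0.4
```

>>> jog_arm(
  moves=[
    {"xyz":[0,-0.5,0],"rot":[0,0,0],"claw":1},
    {"xyz":[0,0,-0.7],"rot":[0,0,0],"claw":1},
    {"xyz":[0,0,-1],"rot":[0,0,0],"claw":1},
    {"xyz":[0.5,0,-1],"rot":[0,0,0],"claw":0.8},
    {"xyz":[0.5,0.5,-1],"rot":[0,0,0],"claw":0.3},
    {"xyz":[0.5,0.5,-1],"rot":[0,0,0],"claw":0},
    {"xyz":[0,0.5,-1],"rot":[0,0,0],"claw":0},
    {"xyz":[0,0,0],"rot":[0,0,0],"claw":0},
  ],
)

```text
clock: 20.2
position: [567.0, 34.1, 143.3]
tool_rot: [0.005, -0.074, 0.997, 0.001]
force: [0.3, -0.0, 0.1]
finger_gap: 60.4
```

Run:
```python
from h import *
st();c=snap('wrist','14')
cv2.imwrite("pics/w14c.png",cv2.resize(c["p"][90:320,150:400,::-1],None,fx=2.5,fy=2.5,interpolation=cv2.INTER_CUBIC))
```

```text
t 20.2 chuck xyz [  1.6  18.  143.3] F [ 0.3 -0.   0.1] gap 60.4
```

View pics/w14c.png

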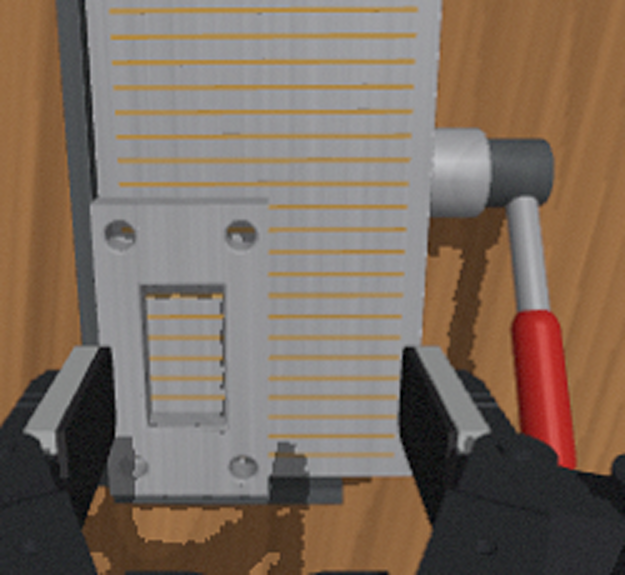

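In the enlarged crop the flange is in the corner, its left side at the rail (column 95) and its lower end at the stop (row 495). I check squareness numerically.

Run:
```python
from h import *
c=load("pics/wrist14.npz");d=c["d"]
v,u=np.mgrid[0:384,0:512]
s=slopes(c,np.c_[u.ravel(),v.ravel()]); P=(np.c_[s,np.ones(len(s))]*d.reshape(-1,1))@c["T"][:3,:3].T+c["T"][:3,3]
Q=toc(P); z=P[:,2].reshape(384,512)
m=((z>57)&(z<69)&(d>0)).astype(np.uint8);m=cv2.morphologyEx(m,cv2.MORPH_OPEN,np.ones((3,3)))
cs,_=cv2.findContours(m,cv2.RETR_EXTERNAL,cv2.CHAIN_APPROX_NONE)
ct=max(cs,key=cv2.contourArea)
print("z",np.median(z[m>0]))
g=np.zeros_like(m);cv2.drawContours(g,[ct],-1,1,-1)
fr=[(np.where(g[r])[0].max()+.5,r) for r in range(175,262)]
tp=[(k,np.where(g[:,k])[0].min()-.5) for k in range(192,252)]
bk=[(np.where(g[r])[0].min()-.5,r) for r in range(175,225)]
def fit(q,zz):
    W=toc(cast(c,q,zz))[:,:2]; vx,vy,x,y=cv2.fitLine(W.astype(np.float32),cv2.DIST_HUBER,0,.01,.01).ravel();return np.round([x,y],1),round(float(np.degrees(np.arctan2(vy,vx))),2)
print("flange front",fit(fr,63),"-y end",fit(tp,63),"back",fit(bk,63))
# chuck front edge from depth 50, same picture
m2=((abs(z-50)<5)).astype(np.uint8);m2=cv2.morphologyEx(m2,cv2.MORPH_OPEN,np.ones((3,3)))
cf=[(np.where(m2[r,:345])[0].max()+.5,r) for r in range(100,225)]
print("chuck front",fit(cf,50))
# corner holes: dark or via rgb view
zc=[z[r,190:250].round(0)[::12] for r in (180,200,260,275)];print(zc)
```

```text
z 62.37319705680714
flange front (array([-2.6, 46.7], dtype=float32), 89.53) -y end (array([27.4,  2.5], dtype=float32), 0.14) back (array([66.8, 31. ], dtype=float32), 88.57)
chuck front (array([-63.1,  -1.8], dtype=float32), -89.68)
[array([63., 63., 62., 62., 63.]), array([63., 63., 62., 62., 62.]), array([189.,  63.,  60.,  60.,  59.]), array([191.,  53.,  62.,  62.,  62.])]
```

Run:
```python
from h import *
c=load("pics/wrist14.npz");g=cv2.GaussianBlur(cv2.cvtColor(c["p"],cv2.COLOR_RGB2GRAY).astype(np.float32),(0,0),1)
big=cv2.resize(c["p"][160:300,170:300,::-1],None,fx=5.5,fy=4.2,interpolation=cv2.INTER_CUBIC);cv2.imwrite("pics/w14d.png",big)
gx=cv2.Sobel(g,cv2.CV_32F,1,0);gy=cv2.Sobel(g,cv2.CV_32F,0,1);mag=np.hypot(gx,gy)
def sub(a,i): 
    l,m,r=a[i-1],a[i],a[i+1]; return i+ (0.5*(l-r)/(l-2*m+r) if (l-2*m+r)!=0 else 0)
def fit(q,zz):
    W=toc(cast(c,q,zz))[:,:2]; vx,vy,x,y=cv2.fitLine(W.astype(np.float32),cv2.DIST_HUBER,0,.01,.01).ravel();n=np.array([-vy,vx]);r=(W-[x,y])@n;return np.round([x,y],1),round(float(np.degrees(np.arctan2(vy,vx))),2),"rms",r.std().round(2)
fl=[]
for r in range(172,280):
    a=abs(gx[r]);k=252+int(np.argmax(a[252:264]));fl.append((sub(a,k),r))
cf=[]
for r in range(95,225):
    e=np.interp(r,[95,225],[326,318]);lo=int(e)-8;a=abs(gx[r]);k=lo+int(np.argmax(a[lo:lo+16]));cf.append((sub(a,k),r))
tp=[]
for k in range(190,254):
    a=abs(gy[:,k]);j=163+int(np.argmax(a[163:176]));tp.append((k,sub(a,j)))
print("flange front",fit(fl,63));print("chuck front",fit(cf,50));print("flange -y",fit(tp,63))
print(fl[::15],cf[::20],tp[::10])
```

```text
flange front (array([-3.8, 59.9], dtype=float32), -88.13, 'rms', np.float64(2.09))
chuck front (array([-62.8,   6.7], dtype=float32), -89.65, 'rms', np.float64(1.12))
flange -y (array([22.5,  3.4], dtype=float32), 0.27, 'rms', np.float64(1.0))
[(np.float32(258.34692), 172), (np.float32(251.55296), 187), (np.float32(257.50018), 202), (np.float32(256.89053), 217), (np.float32(257.2916), 232), (np.float32(257.10342), 247), (np.float32(260.0017), 262), (np.float32(258.32028), 277)] [(np.float32(326.1396), 95), (np.float32(324.8309), 115), (np.float32(323.27472), 135), (np.float32(322.96997), 155), (np.float32(321.3687), 175), (np.float32(319.9147), 195), (np.float32(318.30078), 215)] [(190, np.float32(171.31094)), (200, np.float32(168.33092)), (210, np.float32(171.60326)), (220, np.float32(171.68327)), (230, np.float32(171.62482)), (240, np.float32(171.36536)), (250, np.float32(171.3913))]
```

View pics/w14d.png

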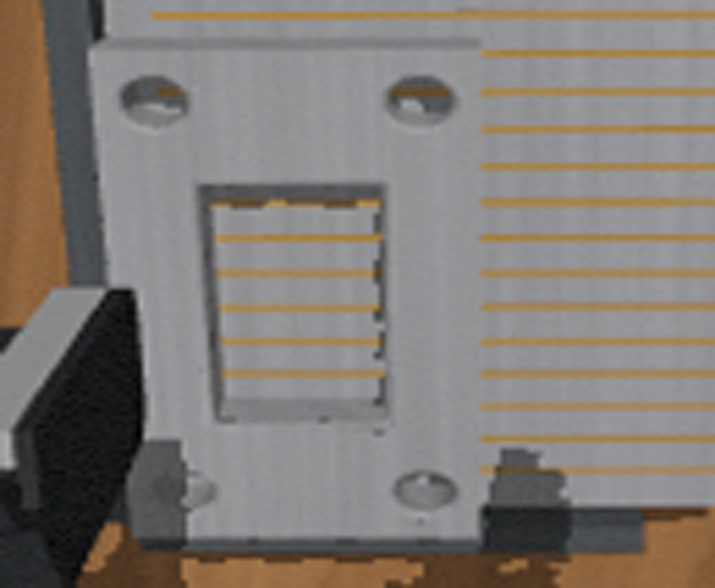

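It looks square and in the corner within about 1 mm. I give one more seating push on the rail side, since I pass that way to the lever anyway.

>>> jog_arm(
  moves=[
    {"xyz":[0.7,0.7,0],"rot":[0,0,0],"claw":1},
    {"xyz":[0.7,0.7,0],"rot":[0,0,0],"claw":1},
    {"xyz":[0.6,0.7,0],"rot":[0,0,0],"claw":1},
    {"xyz":[0.3,0.3,0.6],"rot":[0,0,0],"claw":1},
    {"xyz":[0,0,1],"rot":[0,0,0],"claw":1},
    {"xyz":[0,0,1],"rot":[0,0,0],"claw":1},
    {"xyz":[0,0,1],"rot":[0,0,0],"claw":1},
    {"xyz":[0,0,1],"rot":[0,0,0],"claw":1},
  ],
)

```text
clock: 20.92
position: [511.6, 72.9, 44.8]
tool_rot: [-0.001, -0.072, 0.997, 0.0]
force: [0.0, -0.3, 0.4]
finger_gap: -0.1
```

>>> jog_arm(
  moves=[
    {"xyz":[0,0,0],"rot":[0,0,0],"claw":1},
    {"xyz":[0,0,0],"rot":[0,0,0],"claw":1},
  ],
)

```text
clock: 21.08
position: [511.3, 72.5, 45.1]
tool_rot: [-0.002, -0.072, 0.997, -0.001]
force: [-0.1, -0.3, 0.7]
finger_gap: 0.4
```

```bash
python3 -c "
from h import *
st()"
```

```text
t 21.08 chuck xyz [-48.   64.1  45.1] F [-0.1 -0.3  0.7] gap 0.4
```

>>> jog_arm(
  moves=[
    {"xyz":[0,0,0.8],"rot":[0,0,0],"claw":1},
    {"xyz":[0,0,0.25],"rot":[0,0,0],"claw":1},
    {"xyz":[-0.4,0,0],"rot":[0,0,0],"claw":1},
    {"xyz":[-0.5,0,0],"rot":[0,0,0],"claw":1},
    {"xyz":[-0.4,0,0],"rot":[0,0,0],"claw":1},
    {"xyz":[-0.2,0,0],"rot":[0,0,0],"claw":1},
    {"xyz":[0,0,0],"rot":[0,0,0],"claw":1},
  ],
)

```text
clock: 21.67
position: [543.4, 77.9, 26.1]
tool_rot: [0.001, -0.072, 0.997, 0.0]
force: [1.0, 0.4, -0.4]
finger_gap: 0.4
```

>>> jog_arm(
  moves=[
    {"xyz":[-0.1,0,0],"rot":[0,0,0],"claw":1},
    {"xyz":[-0.1,0,0],"rot":[0,0,0],"claw":1},
    {"xyz":[0,0,0],"rot":[0,0,0],"claw":1},
  ],
)

```text
clock: 21.92
position: [543.9, 77.7, 25.6]
tool_rot: [-0.002, -0.072, 0.997, -0.0]
force: [-5.7, 1.2, 4.2]
finger_gap: -0.1
```

```bash
python3 -c "
from h import *
st()"
```

```text
t 21.92 chuck xyz [-15.   64.5  25.6] F [-5.7  1.2  4.2] gap -0.1
```

>>> jog_arm(
  moves=[
    {"xyz":[-0.1,0,0],"rot":[0,0,0],"claw":1},
    {"xyz":[-0.1,0,0],"rot":[0,0,0],"claw":1},
    {"xyz":[0,0,0],"rot":[0,0,0],"claw":1},
  ],
)

```text
clock: 22.17
position: [544.1, 77.5, 25.5]
tool_rot: [-0.006, -0.072, 0.997, -0.001]
force: [-13.3, 3.2, 11.0]
finger_gap: -0.1
```

>>> jog_arm(
  moves=[
    {"xyz":[0.5,0,0],"rot":[0,0,0],"claw":1},
    {"xyz":[0.3,0,-0.7],"rot":[0,0,0],"claw":1},
    {"xyz":[0,0,-1],"rot":[0,0,0],"claw":1},
    {"xyz":[0,0,-1],"rot":[0,0,0],"claw":1},
    {"xyz":[0,0,-1],"rot":[0,0,0],"claw":1},
    {"xyz":[0,0,0],"rot":[0,0,0],"claw":1},
  ],
)

```text
clock: 22.67
position: [537.0, 77.3, 104.0]
tool_rot: [0.005, -0.073, 0.997, 0.001]
force: [0.2, 0.5, 0.4]
finger_gap: 0.1
```

Run:
```python
from h import *
st()
c=load("pics/scene8.npz");print("turbo scene",toc(cast(c,[(348,134)],92)))
c=load("pics/side0.npz");print("turbo side",toc(cast(c,[(211,292)],92)))
```

```text
t 22.67 chuck xyz [-21.9  65.2 104. ] F [0.2 0.5 0.4] gap 0.1
turbo scene [[-15.37442795 330.00100944  92.        ]]
turbo side [[-47.20331832 393.28049566  92.        ]]
```

The flange is seated at the same place on the second push (13 N). Now to the lever. The turbo core is more than 150 mm beyond it.

>>> jog_arm(
  moves=[
    {"xyz":[0.8,0.8,0],"rot":[0,0,0],"claw":1},
    {"xyz":[0.8,0.8,0],"rot":[0,0,0],"claw":1},
    {"xyz":[0.8,0.8,0],"rot":[0,0,0],"claw":1},
    {"xyz":[0.8,0.8,0],"rot":[0,0,0],"claw":1},
    {"xyz":[0.5,0.3,0],"rot":[0,0,0],"claw":1},
    {"xyz":[0,0,0],"rot":[0,0,0],"claw":1},
    {"xyz":[0,0,0],"rot":[0,0,0],"claw":1},
  ],
)

```text
clock: 23.25
position: [450.6, 135.1, 99.6]
tool_rot: [0.0, -0.073, 0.997, 0.0]
force: [0.5, 0.5, 0.1]
finger_gap: -0.5
```

```bash
python3 -c "
from h import *
st()"
```

```text
t 23.25 chuck xyz [-99.  134.8  99.6] F [0.5 0.5 0.1] gap -0.5
```

>>> jog_arm(
  moves=[
    {"xyz":[0.12,0,0.8],"rot":[0,0,0],"claw":1},
    {"xyz":[0,0,0.8],"rot":[0,0,0],"claw":1},
    {"xyz":[0,0,0.7],"rot":[0,0,0],"claw":1},
    {"xyz":[0,0,0.4],"rot":[0,0,0],"claw":1},
    {"xyz":[0,0,0],"rot":[0,0,0],"claw":1},
    {"xyz":[0,0,0],"rot":[0,0,0],"claw":1},
  ],
)

```text
clock: 23.75
position: [448.8, 134.3, 45.3]
tool_rot: [-0.0, -0.072, 0.997, -0.0]
force: [0.6, -0.5, 0.2]
finger_gap: 0.0
```

Run:
```python
from h import *
st();c=snap("side","15");c=snap("wrist","15")
a=cv2.imread("pics/side15.png")[150:290,180:340];cv2.imwrite("pics/side15c.png",cv2.resize(a,None,fx=4,fy=4,interpolation=cv2.INTER_CUBIC))
```

```text
t 23.75 chuck xyz [-100.8  134.3   45.3] F [ 0.6 -0.5  0.2] gap 0.0
```

View pics/side15c.png

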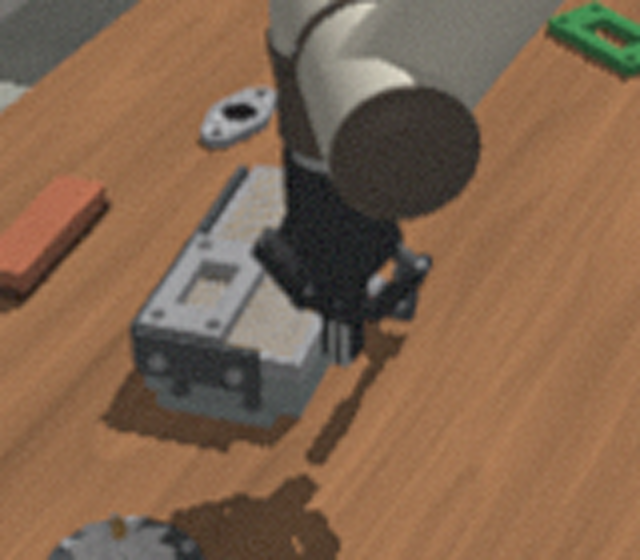

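View pics/wrist15.png

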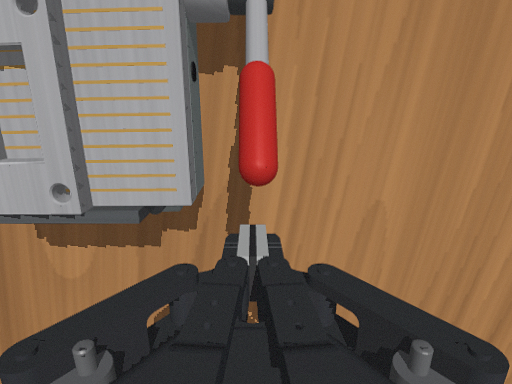

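The fingers (254,245) line up with the red grip (258,120), past its tip. I start the swing along its arc.

>>> jog_arm(
  moves=[
    {"xyz":[0,-0.47,0],"rot":[0,0,0],"claw":1},
    {"xyz":[0,-0.45,0],"rot":[0,0,0],"claw":1},
    {"xyz":[0,-0.45,-0.35],"rot":[0,0,0],"claw":1},
    {"xyz":[0,-0.4,-0.5],"rot":[0,0,0],"claw":1},
    {"xyz":[0,-0.45,-0.5],"rot":[0,0,0],"claw":1},
    {"xyz":[0,0,0],"rot":[0,0,0],"claw":1},
  ],
)

```text
clock: 24.35
position: [456.3, 90.1, 74.9]
tool_rot: [0.002, -0.072, 0.997, 0.001]
force: [0.3, -0.1, 0.8]
finger_gap: -0.1
```

Run:
```python
from h import *
st();c=snap("wrist","16")
```

```text
t 24.35 chuck xyz [-99.9  89.5  74.9] F [ 0.3 -0.1  0.8] gap -0.1
```

View pics/wrist16.png

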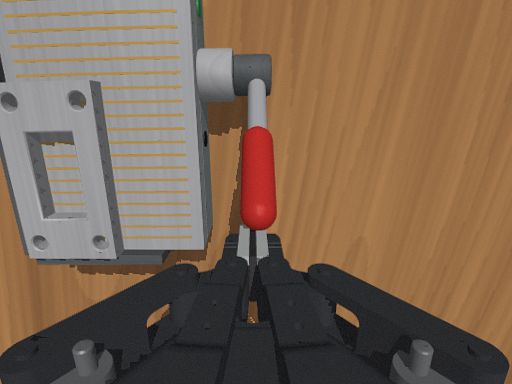

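```bash
cat >> h.py <<'E'
def lever(c):
    h=cv2.cvtColor(c["p"],cv2.COLOR_RGB2HSV)
    m=(((h[...,0]<6)|(h[...,0]>174))&(h[...,1]>170)&(h[...,2]>60)&(c["d"]>0))
    m=cv2.morphologyEx(m.astype(np.uint8),cv2.MORPH_OPEN,np.ones((3,3)))
    v,u=np.where(m); s=slopes(c,np.c_[u,v]); P=(np.c_[s,np.ones(len(s))]*c["d"][v,u][:,None])@c["T"][:3,:3].T+c["T"][:3,3]
    Q=toc(P);Q=Q[(abs(Q[:,0]+102)<25)&(abs(Q[:,1])<135)]
    print("red n",len(Q),"y",np.percentile(Q[:,1],[1,99]).round(1),"z",np.percentile(Q[:,2],[1,99]).round(1))
    vx,vy,x,y=cv2.fitLine(Q[:,1:3].astype(np.float32),cv2.DIST_HUBER,0,.01,.01).ravel()
    print("slope deg",np.degrees(np.arctan2(vy,vx)).round(1),"median",np.median(Q,0).round(1),"angle of median from pivot",np.degrees(np.arctan2(np.median(Q[:,2])-27,np.median(Q[:,1]))).round(1))
E
python3 - <<'E'
from h import *
for k in ("15","16"): lever(load(f"pics/wrist{k}.npz"))
c=load("pics/wrist16.npz")
for v in range(216,262,4): 
    z=c["d"][v,244]; s=slopes(c,[(244,v)])[0];print(v,toc(c["T"][:3,:3]@(np.r_[s,1]*z)+c["T"][:3,3]).round(0)[0])
E
```

```text
red n 4283 y [45. 97.] z [65.4 95.7]
slope deg 31.4 median [-103.4   72.6   83.5] angle of median from pivot 37.9
red n 3166 y [31.7 74.8] z [ 78.  120.2]
slope deg 47.8 median [-103.3   54.9  104.9] angle of median from pivot 54.8
216 [-97.  70. 117.]
220 [-97.  72. 116.]
224 [-92. 123.  -1.]
228 [-96.  79. 110.]
232 [-97.  79. 114.]
236 [-97.  79. 119.]
240 [-97.  78. 124.]
244 [-97.  78. 128.]
248 [-97.  78. 132.]
252 [-97.  78. 136.]
256 [-97.  79. 139.]
260 [-98.  78. 143.]
```

The lever has moved from 31° to about 48°. Continuing to vertical.

>>> jog_arm(
  moves=[
    {"xyz":[0,-0.47,-0.15],"rot":[0,0,0],"claw":1},
    {"xyz":[0,-0.45,-0.25],"rot":[0,0,0],"claw":1},
    {"xyz":[0,-0.5,-0.25],"rot":[0,0,0],"claw":1},
    {"xyz":[0,-0.5,-0.2],"rot":[0,0,0],"claw":1},
    {"xyz":[0,-0.45,-0.15],"rot":[0,0,0],"claw":1},
    {"xyz":[0,-0.5,-0.1],"rot":[0,0,0],"claw":1},
    {"xyz":[0,-0.5,0],"rot":[0,0,0],"claw":1},
    {"xyz":[0,0,0],"rot":[0,0,0],"claw":1},
  ],
)

```text
clock: 25.07
position: [464.2, 22.7, 94.4]
tool_rot: [-0.0, -0.072, 0.997, -0.0]
force: [-0.6, -0.3, -0.2]
finger_gap: 0.2
```

Run:
```python
from h import *
st();c=snap("wrist","17");lever(c)
```

```text
t 25.07 chuck xyz [-101.7   21.6   94.4] F [-0.6 -0.3 -0.2] gap 0.2
red n 1839 y [-8.4  7.8] z [ 92.1 147.1]
slope deg 80.8 median [-103.    -4.   140.7] angle of median from pivot 92.0
```

View pics/wrist17.png

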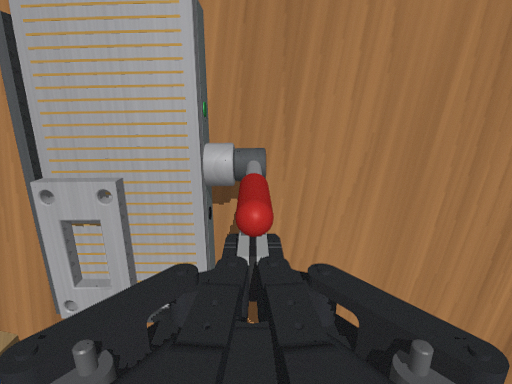

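>>> jog_arm(
  moves=[
    {"xyz":[0,-0.45,0.03],"rot":[0,0,0],"claw":1},
    {"xyz":[0,-0.45,0.05],"rot":[0,0,0],"claw":1},
    {"xyz":[0,-0.43,0.08],"rot":[0,0,0],"claw":1},
    {"xyz":[0,-0.4,0.1],"rot":[0,0,0],"claw":1},
    {"xyz":[0,-0.4,0.12],"rot":[0,0,0],"claw":1},
    {"xyz":[0,-0.4,0.14],"rot":[0,0,0],"claw":1},
    {"xyz":[0,0,0],"rot":[0,0,0],"claw":1},
  ],
)

```text
clock: 25.7
position: [471.5, -27.6, 83.3]
tool_rot: [-0.001, -0.072, 0.997, -0.0]
force: [-0.0, -0.3, 1.0]
finger_gap: -0.1
```

Run:
```python
from h import *
st();c=snap("wrist","18");lever(c)
```

```text
t 25.7 chuck xyz [-101.7  -29.2   83.3] F [-0.  -0.3  1. ] gap -0.1
red n 1247 y [-65.1 -37.8] z [104.8 133.1]
slope deg -31.4 median [-102.7  -57.6  129.5] angle of median from pivot 119.3
```

View pics/wrist18.png

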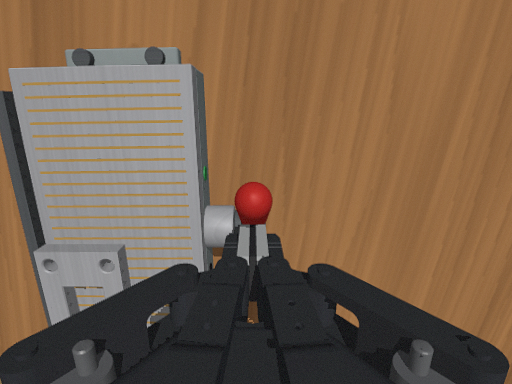

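The lever is at about 119° and following. Continuing to the stop.

>>> jog_arm(
  moves=[
    {"xyz":[0,-0.35,0.18],"rot":[0,0,0],"claw":1},
    {"xyz":[0,-0.35,0.2],"rot":[0,0,0],"claw":1},
    {"xyz":[0,-0.35,0.24],"rot":[0,0,0],"claw":1},
    {"xyz":[0,-0.3,0.28],"rot":[0,0,0],"claw":1},
    {"xyz":[0,-0.28,0.3],"rot":[0,0,0],"claw":1},
    {"xyz":[0,0,0],"rot":[0,0,0],"claw":1},
  ],
)

```text
clock: 26.25
position: [476.0, -59.6, 58.8]
tool_rot: [-0.001, -0.072, 0.997, -0.0]
force: [0.2, -0.5, -0.5]
finger_gap: 0.1
```

>>> jog_arm(
  moves=[
    {"xyz":[0,-0.12,0.16],"rot":[0,0,0],"claw":1},
    {"xyz":[0,-0.12,0.16],"rot":[0,0,0],"claw":1},
    {"xyz":[0,0,0],"rot":[0,0,0],"claw":1},
  ],
)

```text
clock: 26.5
position: [477.0, -63.5, 53.2]
tool_rot: [-0.0, -0.072, 0.997, -0.0]
force: [-0.3, -0.3, -0.2]
finger_gap: 0.2
```

Run:
```python
from h import *
st();c=snap("wrist","19");lever(c)
```

```text
t 26.5 chuck xyz [-101.5  -65.6   53.2] F [-0.3 -0.3 -0.2] gap 0.2
red n 1758 y [-106.2  -74.2] z [74.1 92.8]
slope deg -22.3 median [-102.5  -93.5   87.6] angle of median from pivot 147.0
```

>>> jog_arm(
  moves=[
    {"xyz":[0,-0.08,0.14],"rot":[0,0,0],"claw":1},
    {"xyz":[0,-0.08,0.14],"rot":[0,0,0],"claw":1},
    {"xyz":[0,0,0],"rot":[0,0,0],"claw":1},
  ],
)

```text
clock: 26.8
position: [477.8, -64.8, 50.8]
tool_rot: [0.0, -0.073, 0.997, 0.001]
force: [-10.0, 10.6, 24.6]
finger_gap: -0.2
```

>>> jog_arm(
  moves=[
    {"xyz":[0,-0.08,0.14],"rot":[0,0,0],"claw":1},
    {"xyz":[0,0,0],"rot":[0,0,0],"claw":1},
  ],
)

```text
clock: 26.97
position: [478.1, -65.2, 50.2]
tool_rot: [0.001, -0.073, 0.997, 0.001]
force: [-17.2, 20.2, 42.2]
finger_gap: 0.2
```

Run:
```python
from h import *
st();c=snap("wrist","20");lever(c)
```

```text
t 26.97 chuck xyz [-100.7  -67.3   50.2] F [-17.2  20.2  42.2] gap 0.2
red n 1723 y [-107.1  -73.7] z [73.  91.1]
slope deg -20.7 median [-102.6  -95.    86.3] angle of median from pivot 148.0
```

View pics/wrist20.png

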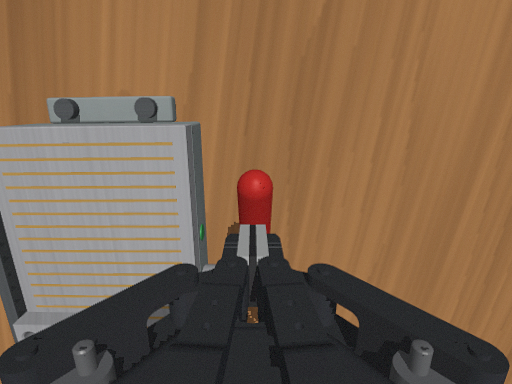

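The lever is hard on its stop (force jumped, no further travel). I back off at once and rise.

>>> jog_arm(
  moves=[
    {"xyz":[0,0.15,-0.3],"rot":[0,0,0],"claw":1},
    {"xyz":[0,0.3,-0.6],"rot":[0,0,0],"claw":1},
    {"xyz":[0,0.3,-1],"rot":[0,0,0],"claw":1},
    {"xyz":[0,0.3,-1],"rot":[0,0,0],"claw":1},
    {"xyz":[-0.5,0.5,-1],"rot":[0,0,0],"claw":0.6},
    {"xyz":[-0.5,0.5,-1],"rot":[0,0,0],"claw":0.3},
    {"xyz":[-0.5,0.5,-1],"rot":[0,0,0],"claw":0},
    {"xyz":[-0.5,0.5,-0.5],"rot":[0,0,0],"claw":0},
  ],
)

```text
clock: 27.68
position: [510.3, -0.8, 175.9]
tool_rot: [0.002, -0.073, 0.997, 0.0]
force: [0.3, -0.1, 0.1]
finger_gap: 48.0
```

>>> jog_arm(
  moves=[
    {"xyz":[-0.8,0,-0.5],"rot":[0,0,0],"claw":0},
    {"xyz":[-0.8,0,0],"rot":[0,0,0],"claw":0},
    {"xyz":[0,0,0],"rot":[0,0,0],"claw":0},
    {"xyz":[0,0,0],"rot":[0,0,0],"claw":0},
  ],
)

```text
clock: 28.02
position: [540.2, 3.1, 182.5]
tool_rot: [-0.001, -0.072, 0.997, 0.0]
force: [-0.9, -0.1, 0.4]
finger_gap: 85.0
```

Run:
```python
from h import *
st();c=snap("wrist","21");lever(c);snap("scene","21");snap("side","21")
a=cv2.imread("pics/side21.png")[150:290,180:340];cv2.imwrite("pics/side21c.png",cv2.resize(a,None,fx=4,fy=4,interpolation=cv2.INTER_CUBIC))
```

```text
t 28.02 chuck xyz [-29.3  -8.7 182.5] F [-0.9 -0.1  0.4] gap 85.0
red n 1090 y [-105.2  -52.1] z [61.6 91.4]
slope deg -28.4 median [-100.3  -80.7   80. ] angle of median from pivot 146.7
```

View pics/wrist21.png

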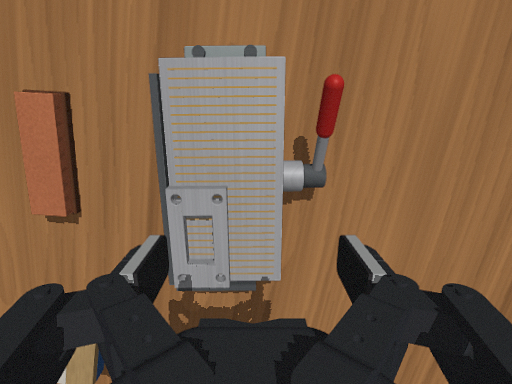

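View pics/side21c.png

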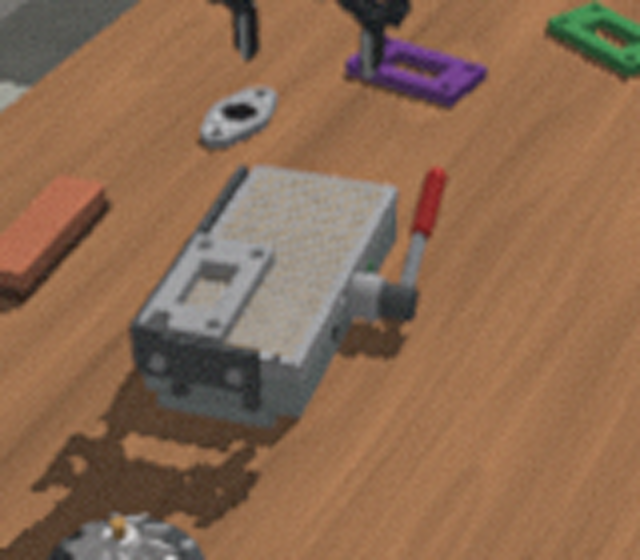

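View pics/scene21.png

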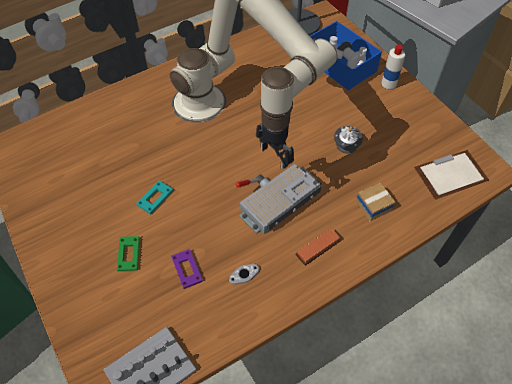

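Run:
```python
from h import *
c=load("pics/wrist21.npz")
cv2.imwrite("pics/w21c.png",cv2.resize(c["p"][170:300,145:300,::-1],None,fx=4.5,fy=4.5,interpolation=cv2.INTER_CUBIC))
```

```text
(no output)
```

View pics/w21c.png

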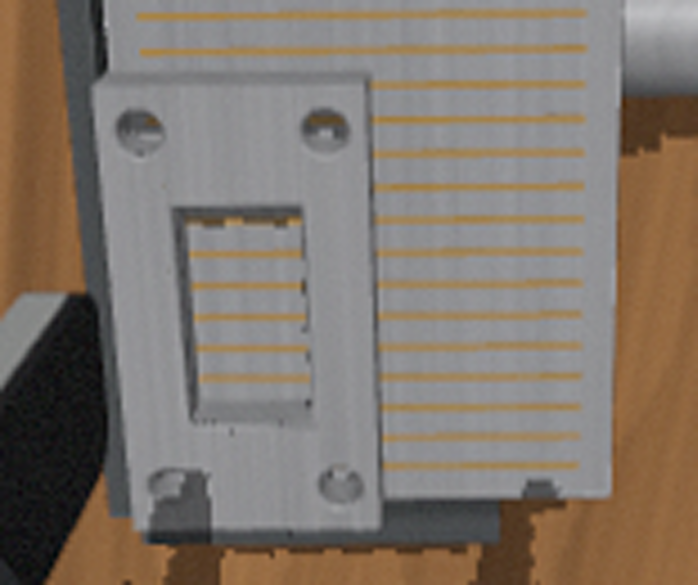

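Run:
```python
from h import *
c=load("pics/wrist21.npz")
f=lambda L:[(145+(x+.5)/4.5-.5,170+(y+.5)/4.5-.5) for x,y in L]
def show(n,L,z):
    W=toc(cast(c,f(L),z))[:,:2]; d=W[-1]-W[0]; print(n,W.round(1).tolist(),"deg",np.degrees(np.arctan2(d[1],d[0])).round(2))
show("front edge",[(369,75),(380,528)],63)
show("back edge",[(93,85),(133,530)],63)
show("-y edge",[(93,85),(369,75)],63)
show("+y edge",[(133,530),(380,528)],63)
show("chuck front",[(621,10),(610,495)],50)
show("rail outer",[(58,10),(110,515)],58)
show("stop outer",[(145,543),(498,541)],58)
for s in [[(140,16),(585,15)],[(376,219),(582,218)],[(386,466),(578,464)]]: show("stripe",s,50)
# automatic lines: LSD
g=cv2.cvtColor(c["p"],cv2.COLOR_RGB2GRAY)
for l in cv2.createLineSegmentDetector().detect(g)[0][:,0]:
    if np.hypot(l[2]-l[0],l[3]-l[1])>30 and 140<l[0]<300 and l[1]<300:
        print(l.round(1)," z63:",toc(cast(c,[l[:2],l[2:]],63))[:,:2].round(1).tolist(), "deg", [round(float(np.degrees(np.arctan2(*(lambda d:(d[1],d[0]))((lambda W:W[1]-W[0])(toc(cast(c,[l[:2],l[2:]],z))[:,:2]))))%180),2) for z in (63,50)])
```

```text
front edge [[-3.3, 0.8], [-2.9, 122.4]] deg 89.81
back edge [[61.2, 3.1], [61.3, 123.1]] deg 89.96
-y edge [[61.2, 3.1], [-3.3, 0.8]] deg -177.96
+y edge [[61.3, 123.1], [-2.9, 122.4]] deg -179.37
chuck front [[-62.9, -11.6], [-63.7, 121.4]] deg 90.36
rail outer [[69.5, -13.7], [68.6, 122.1]] deg 90.38
stop outer [[60.0, 130.6], [-33.5, 129.9]] deg -179.59
stripe [[52.5, -10.4], [-54.3, -10.4]] deg -179.98
stripe [[-2.9, 41.8], [-54.6, 41.6]] deg -179.81
stripe [[-3.8, 112.3], [-54.9, 111.8]] deg -179.45
[157.6  59.3 168.6 185.7]  z63: [[58.3, -122.4], [57.5, 0.1]] deg [90.39, 90.39]
[149.  235.3 118.7 272.3]  z63: [[83.8, 56.8], [124.0, 103.4]] deg [49.22, 49.22]
[167.  210.6 170.2 265.7]  z63: [[61.4, 27.8], [63.5, 94.5]] deg [88.17, 88.17]
[279.9 278.1 282.4 176.9]  z63: [[-61.9, 110.8], [-61.4, -9.1]] deg [90.21, 90.21]
[169.3 269.4 152.5 303.4]  z63: [[64.9, 99.2], [89.0, 145.5]] deg [62.45, 62.45]
[186.3 263.1 182.3 216.7]  z63: [[44.8, 91.1], [45.5, 34.8]] deg [90.68, 90.68]
[186.  220.6 189.  260.7]  z63: [[41.7, 39.3], [41.6, 88.0]] deg [90.18, 90.18]
[193.1 287.1 228.1 287.
[... 603 characters left out ...]
[58.2, 3.3]] deg [0.23, 0.23]
[170.6 185.2 226.9 185. ]  z63: [[55.3, -0.5], [-3.6, -0.6]] deg [0.07, 0.07]
[234.4  94.4 274.4  94.4]  z63: [[-13.1, -90.7], [-51.5, -90.6]] deg [179.94, 179.94]
[145.7 235.6 149.9 149.4]  z63: [[87.6, 57.1], [73.4, -38.0]] deg [81.52, 81.52]
[273.1 114.4 235.6 114.4]  z63: [[-50.6, -71.9], [-14.0, -72.0]] deg [179.89, 179.89]
[236.9 146.9 271.9 146.9]  z63: [[-14.7, -40.3], [-49.9, -40.2]] deg [179.92, 179.92]
[273.1 149.4 238.1 149.4]  z63: [[-51.2, -37.7], [-15.9, -37.7]] deg [179.92, 179.92]
[273.1 140.6 238.1 140.6]  z63: [[-51.1, -46.5], [-16.0, -46.5]] deg [179.92, 179.92]
[239.4 120.9 274.4 120.5]  z63: [[-17.5, -65.8], [-51.9, -66.1]] deg [0.47, 0.47]
```

The line fits give the flange's long edges at 90.25 to 90.31°, against 90.35 to 90.39° for the rail and chuck edges. The flange's front edge is about 61 mm from the chuck's front edge, which is the flush value. The lever is on its stop and the arm is clear, so I hand in.

```bash
python3 -c "
from plant import sign_off
print(sign_off())"
```

```text
the job is handed in; nothing more can be done
None
```

I laid the bare steel flange flat on the chuck and pushed it against the end stop and the back rail. After that I swung the red lever fully over to on. I handed in with the gripper open and clear of everything, after about 28 s of the 69 s.

**Last checks**
- **Squareness:** the flange's long edges are within about 0.1° of the rail and the chuck's edges.
- **Rail:** the flange's front edge is about 60.5 to 61 mm from the chuck's front edge, and flush is 61 mm. A gap of up to about 1 mm at the rail would be hidden from the camera.
- **Seating force:** pushes of 13 to 17 N toward the rail and the stop ended in firm contact, and repeat pushes met it at the same place.
- **Lever:** it leans to chuck -y at about 28 to 30° above level, against its stop.
- **Bystanders:** I never touched the bystanders or the coloured look-alikes, and they look unmoved in the last scene picture.

**What disagreed**
- **Finger ends:** they stand about 28 mm (shut) to 41 mm (open) behind the reported TCP, not at it. My first grasp closed in the air above the flange, and I corrected the height from wrist depth readings.
- **Force on the lever:** pressing it onto its stop peaked at about 50 N at the wrist, by the fingertips, before I backed off. The wrist limit is 120 N. The 40 N limit applies to the arm and gripper body, and I took it not to cover the fingers.

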